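Stir bars in, stoppers on: make three flasks ready

ROBOT

A 6-joint arm with a two-finger parallel gripper is mounted at the origin on a cart in front of the work surface, level with it; the furniture and walls round the work are solid. World frame = base frame: x ahead of the robot, y to its left, z up, the work surface at z = 0. Lengths are in m, angles in rad, forces in N, time in s.
With the tool pointing down it reaches from about 0.3 to 0.875 m from the base axis. Payload 6.4 kg.
Tool frame: the origin (TCP) lies between the finger pads; the fingertips stand 8 mm ahead of it and the grasp point (between the pads) lies 11 mm behind it; z points along the fingers, x is the direction in which the jaws open and shut, and the axes are right-handed (so a half turn about z gives the same grasp; the last joint's range is limited). The gripper opens to 85 mm and grips with 20 to 120 N. Pads are 22 mm wide; open, the fingers measure 114 mm over their backs; the gripper's body (76 mm by 85 mm) begins 54 mm behind the grasp point. The pads swing forward as they close: fully open they stand 13 mm farther back than shut.
Start: joints at [1, 0.181, 1.607, -0, 1.354, -0.206], TCP at [0.205, 0.537, 0.239] pointing down, gripper open.
Joint ranges: [-2.99, 2.99], [-0.89, 2.07], [0.3, 2.58], [-1.14, 4.28], [0, 2.63], [-3.12, 3.12]. Speed limits (rad/s): [2.57, 2.57, 3.01, 3.14, 3.14, 3.14].

INTERFACE

Orientations are given as a unit quaternion [w, x, y, z].
In Python, from bench import ctrl gives the robot as it stands.
- The arm moves only by the tool drive_tool, never from a script. Its argument "commands" is a list of rows, each an object of numbers: "gripper": the closure, from 0 (fully open) to 1 (shut); "dx", "dy", "dz": the shift along the tool's x, y, z in cm; "turn": the turn about the tool's z in degrees. A call has 1 to 20 rows; each row is the pose to reach, as a shift and turn from the pose commanded when the call began, along the tool's axes at that moment; what a row does not reach only later rows make up. A row lasts 1/8 s, in which the tool goes at most 62.5 mm and 10.7 degrees, less where a joint would pass 70% of its speed; a pose out of reach is approached as far as the arm can. A call with a gripper value outside its range is refused whole. The fingers move at their own pace and stop on an object; the grip force is fixed at half the most. Time passes only in rows, so rows that repeat a pose let the fingers close. It gives the time, the measured TCP pose, the force and the opening at its end, in the units of the state.
- ctrl.get_obs(): the state, without advancing time (a new reading comes with each control period).
- ctrl.camera(name): name is "side" or "top" or "wrist"; returns a dict with "image" (384x512x3 uint8, red, green, blue), "mtx" (3x3 intrinsics, pixels), "R" (3x3) and "t" (3): a world point X has camera coordinates R X + t. Camera axes: x right, y down, z forward; pixel columns grow to the right and rows downward; lengths in m; the calibration is good to about 2 mm. A picture is of the moment at which its call begins. There is no depth.
- ctrl.hand_in(): hands the job in, once; it reports no verdict.
The state is a dict: "time_s": time; "q": joint angles; "dq": joint speeds; "joint_efforts": joint torques, N m; "eef_pos": TCP position; "eef_rot": TCP orientation; "wrist_force": force on the tool from outside, world axes, zero at the start; "torque": the same for the moment, N m; "opening": opening from 0.0 (shut) to 1.0 (fully open).
Only numpy, scipy, OpenCV 4.12 (cv2) and the standard library are available. Lean on these libraries where they do the work, as an engineer would, in place of code of your own. Each camera call takes 0.05 s, during which the arm holds its last target.

TASK

Make the three glass flasks ready for the stirrer: drop the long stir bar into the large flask and the short one into the medium flask (the small flask gets none), then close every flask with the stopper that fits it, narrow end down, seated straight and snug in the neck. Leave the flasks standing where they are and do not knock one over.

Things in the scene. Friction and masses are not known exactly. Their poses are not given: they have to be found in the camera images.
- flask_large: the large conical glass flask, clear, open at the top and empty, standing upright and loose on the worktop: 175 mm tall, 104 mm across the base, straight neck 52 mm outside and 46 mm inside, with a slightly flared lip (60 mm over the bead). Origin: centre of the underside; z up along the flask's axis; the mouth is at z = 175 mm. Floor 4 mm thick, wall 3 mm.
- flask_medium: the medium conical glass flask, clear, open at the top and empty, standing upright and loose on the worktop: 140 mm tall, 86 mm across the base, straight neck 42 mm outside and 36 mm inside, with a slightly flared lip (50 mm over the bead). Origin: centre of the underside; z up along the flask's axis; the mouth is at z = 140 mm. Floor 4 mm thick, wall 3 mm.
- flask_small: the small conical glass flask, clear, open at the top and empty, standing upright and loose on the worktop: 105 mm tall, 66 mm across the base, straight neck 32 mm outside and 26 mm inside, with a slightly flared lip (40 mm over the bead). Origin: centre of the underside; z up along the flask's axis; the mouth is at z = 105 mm. Floor 4 mm thick, wall 3 mm.
- stopper_large: the large solid beige silicone stopper, 40 mm tall, standing on its narrow end: tapers from 38 mm at the bottom to 50 mm at 28 mm up, then a straight round head 50 mm across and 12 mm high to grip. Origin: centre of the narrow underside; z up along its axis. It fits only the large flask and wedges with about 24 mm of it below the rim after a light push.
- stopper_medium: the medium solid beige silicone stopper, 40 mm tall, standing on its narrow end: tapers from 28 mm at the bottom to 40 mm at 28 mm up, then a straight round head 40 mm across and 12 mm high to grip. Origin: centre of the narrow underside; z up along its axis. It fits only the medium flask and wedges with about 24 mm of it below the rim after a light push.
- stopper_small: the small solid beige silicone stopper, 40 mm tall, standing on its narrow end: tapers from 18 mm at the bottom to 30 mm at 28 mm up, then a straight round head 30 mm across and 12 mm high to grip. Origin: centre of the narrow underside; z up along its axis. It fits only the small flask and wedges with about 24 mm of it below the rim after a light push.
- bar_long: the long white stir bar, lying on the worktop: 28 mm long, 10 mm thick, it does not roll away. Origin: under its middle (on the worktop as it lies); x along its length, z up at the start. For the large flask; held level it falls freely through that neck.
- bar_short: the short white stir bar, lying on the worktop: 18 mm long, 10 mm thick, it does not roll away. Origin: under its middle (on the worktop as it lies); x along its length, z up at the start. For the medium flask; held level it falls freely through that neck.
There are look-alikes about, which are no part of the job. Leave any yellow look-alike of the flask_small alone.

How it is judged:
At the end, for the whole second after the job is handed in: Each stopper is 16 to 30 mm deep in its own flask's neck, within 6 mm of the axis and 0.12 rad of straight; long bar on the large flask's floor, short bar on the medium's; flasks upright (0.05 rad), within 60 mm of their starts; all at rest, released (z of stopper_large in the frame of flask_large between 0.145 and 0.159 m and horizontal distance between stopper_large and flask_large below 0.006 m and angle between the z axis of stopper_large and the z axis of flask_large, either way round below 0.12 rad and angle between each of flask_large, flask_medium, flask_small's own z axis and vertical below 0.05 rad and distance of each of flask_large, flask_medium, flask_small from where it was at the start of the episode below 0.06 m and linear speed of each of flask_large, stopper_large, flask_medium, stopper_medium, flask_small, stopper_small below 0.02 m/s and z of stopper_medium in the frame of flask_medium between 0.11 and 0.124 m and horizontal distance between stopper_medium and flask_medium below 0.006 m and angle between the z axis of stopper_medium and the z axis of flask_medium, either way round below 0.12 rad and z of stopper_small in the frame of flask_small between 0.075 and 0.089 m and horizontal distance between stopper_small and flask_small below 0.006 m and angle between the z axis of stopper_small and the z axis of flask_small, either way round below 0.12 rad and horizontal distance between bar_long and flask_large below 0.05 m and z of bar_long in the frame of flask_large between -0.005 and 0.03 m and linear speed of each of bar_long, bar_short below 0.03 m/s and horizontal distance between bar_short and flask_medium below 0.041 m and z of bar_short in the frame of flask_medium between -0.005 and 0.03 m); the robot touches nothing.
It fails at once if a flask is knocked over (angle between any of flask_large, flask_medium, flask_small's own z axis and vertical above 0.6 rad).
It also fails if it takes over 136 s, if anything falls off the work surface, if the arm or the gripper's body presses on something with over 40 N, if the wrist force passes 120 N, or if a joint passes its speed limit or range.

## Working session

There is one attempt and no reset: what is moved stays moved. The work goes in short steps, Python scripts to look and compute and a tool call to move; the robot and the scene stay as the last step left them, time stands still between calls to the robot, and variables do not carry over. Pictures are saved under pics/ and viewed, and the job is handed in when it is done.

Besides the shell and the picture viewer there is one more tool, called after "Request:" in YAML: its name, and indented under it one key for each argument. drive_tool: Moves the arm, as the interface text tells. Its arguments: {"type":"object","properties":{"commands":{"type":"array","items":{"type":"object","properties":{"gripper":{"type":"number"},"dx":{"type":"number"},"dy":{"type":"number"},"dz":{"type":"number"},"turn":{"type":"number"}}}}},"required":["commands"]}

```bash
mkdir -p pics; cat > h.py <<'E'
from bench import ctrl
import cv2, numpy as np
def snap(n,f,crop=None,s=1):
    c=ctrl.camera(n); im=c["image"][:,:,::-1].copy()
    np.savez(f"pics/{f}.npz",**{k:c[k] for k in("image","mtx","R","t")})
    if crop: x0,y0,x1,y1=crop; im=im[y0:y1,x0:x1]
    if s!=1: im=cv2.resize(im,None,fx=s,fy=s,interpolation=cv2.INTER_CUBIC)
    cv2.imwrite(f"pics/{f}.png",im); return c
def crop(f,g,b,s):
    im=np.load(f"pics/{f}.npz")["image"][:,:,::-1]; x0,y0,x1,y1=b
    cv2.imwrite(f"pics/{g}.png",cv2.resize(im[y0:y1,x0:x1],None,fx=s,fy=s,interpolation=cv2.INTER_CUBIC))
def w(f,u,v,z):
    c=np.load(f"pics/{f}.npz"); d=c["R"].T@np.linalg.inv(c["mtx"])@np.array([u,v,1.]); o=-c["R"].T@c["t"]
    return o+d*(z-o[2])/d[2]
def p(f,X):
    c=np.load(f"pics/{f}.npz"); x=c["mtx"]@(c["R"]@np.array(X)+c["t"]); return x[:2]/x[2]
E
python3 - <<'E'
from h import *
for n in("top","side","wrist"):
    c=snap(n,n+"0",s=1.5); print(n,-c["R"].T@c["t"],c["R"][2],c["mtx"][0])
o=ctrl.get_obs();print(o)
E
```

```text
top [ 0.4317449  -0.01775438  1.05851433] [ 0.08213139  0.00501032 -0.99660892] [362.66679041   0.         259.62522105]
side [0.36495288 0.72756556 0.47762213] [ 0.16125328 -0.83969094 -0.5185716 ] [365.15319129   0.         251.79435253]
wrist [0.12764118 0.56535565 0.37247974] [ 0.29661516 -0.116213   -0.94789978] [264.30766251   0.         259.10672692]
{'time_s': 0.15, 'q': array([ 9.99696497e-01,  1.81396546e-01,  1.60775438e+00,  3.38770873e-05,
        1.35378456e+00, -2.06290691e-01]), 'dq': array([-1.04068423e-03, -1.94619185e-05, -2.11668092e-03, -1.54702581e-03,
        2.64452631e-03, -1.09574856e-03]), 'joint_efforts': array([ 3.48305784e-04, -4.45260859e+01, -3.51688313e+01, -1.63708773e-04,
        5.90529569e-03,  4.21997720e-05]), 'eef_pos': array([0.20489354, 0.53683199, 0.23858795]), 'eef_rot': array([ 2.44166542e-04,  8.23643498e-01,  5.67107518e-01, -6.25663147e-04]), 'wrist_force': array([ 8.83591541e-05, -2.47641019e-01, -1.04426604e+00]), 'torque': array([-0.01870705,  0.03897503,  0.02872427]), 'opening': 0.9979632464778025}
```

View pics/top0.png

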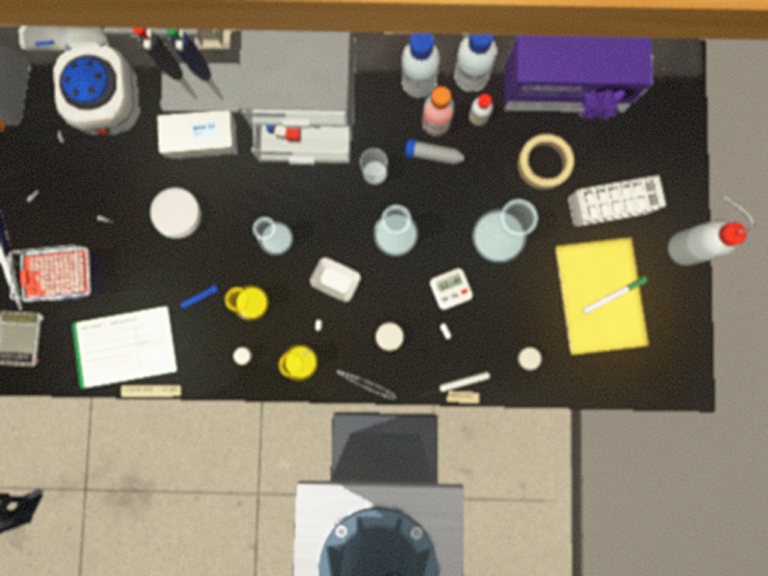

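View pics/side0.png

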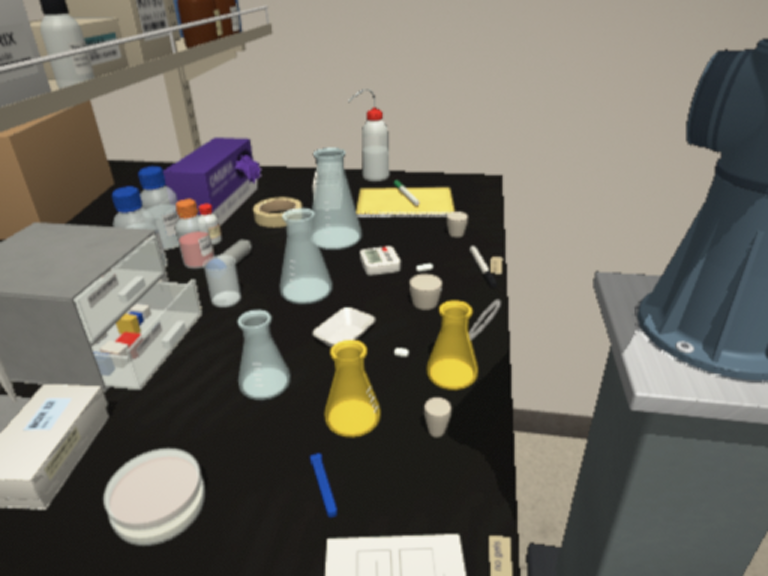

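View pics/wrist0.png

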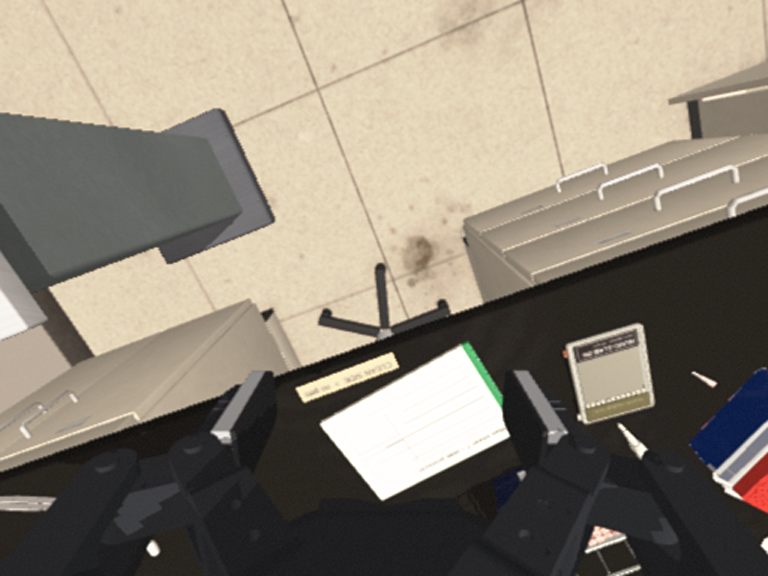

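The top view shows the clear flasks at (275,238), (396,232) and (500,235) in the 1.5x picture, with the mouths offset by their height. The stoppers are at (242,355) small, (389,336), and (530,358), and the bars at (319,325) and (446,331). The yellow flasks at (250,302) and (298,362) are look-alikes. I'll enlarge these regions next.

```bash
python3 - <<'E'
from h import *
crop("top0","t1",(145,195,265,260),6)
crop("top0","t2",(245,195,365,260),6)
crop("top0","t3",(160,125,360,185),4)
E
```

```text
(no output)
```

View pics/t1.png

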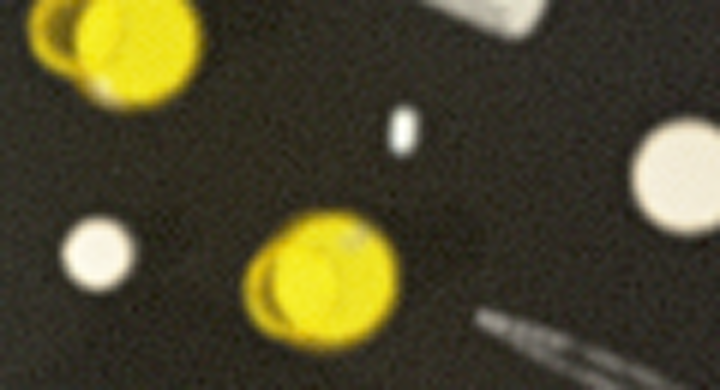

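View pics/t2.png

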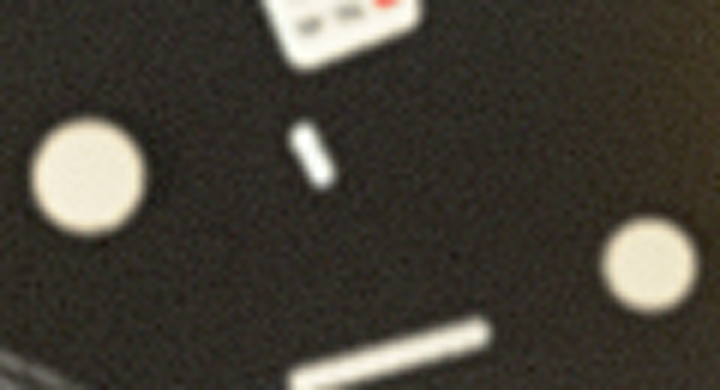

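View pics/t3.png

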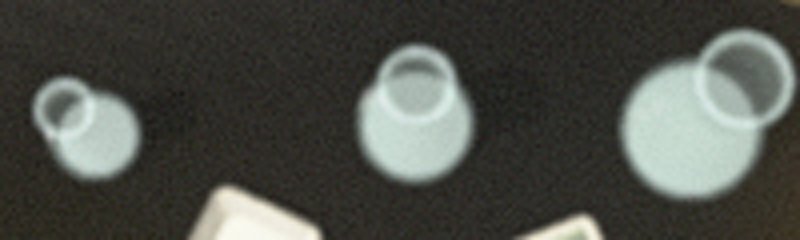

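Candidates in the crops: 
- **Bars:** the pieces at full-res (212,217), about 20 mm, and (297,221), about 30 mm, fit bar_short and bar_long. The white rod at (310,254) is over 50 mm, so it isn't a stir bar. 
- **Flasks:** the three clear ones are the targets, and the yellow ones stay untouched. 

Next I'll compute positions.

```bash
python3 - <<'E'
from h import *
im=np.load("pics/top0.npz")["image"].astype(float); g=im.min(axis=2)
for n,(u,v),z,r in [("st_s",(161.3,237.5),.04,9),("st_l",(259.7,224.3),.04,13),("st_m",(353.3,239),.04,11),("bar_s",(212.3,216.8),.01,8),("bar_l",(297,220.8),.01,9)]:
    y0,x0=int(v)-r,int(u)-r; s=g[y0:y0+2*r+1,x0:x0+2*r+1]
    wgt=np.clip(s-60,0,None); yy,xx=np.mgrid[0:2*r+1,0:2*r+1]; W=wgt.sum()
    cu,cv=(wgt*xx).sum()/W+x0,(wgt*yy).sum()/W+y0
    c=np.cov(np.vstack([xx.ravel(),yy.ravel()]),aweights=wgt.ravel()+1e-9); e,ev=np.linalg.eigh(c)
    a=w("top0",cu,cv,z); d=w("top0",cu+ev[0,1],cv+ev[1,1],z)-a
    sc=np.linalg.norm(d)
    print(n,cu,cv,a.round(4),"axis angle deg",np.degrees(np.arctan2(d[1],d[0])).round(1),"len~",np.sqrt(12*e)*sc,"dia",4*np.sqrt(e)*sc)
# flasks: mouth & base from t3 crop (160,125) s4
for n,m,b,h in [("s",(65,108),(97,136),.105),("m",(417,85),(415,124),.140),("l",(745,79),(690,130),.175)]:
    print(n,"mouth",w("top0",160+m[0]/4,125+m[1]/4,h).round(4),"base",w("top0",160+b[0]/4,125+b[1]/4,0.004).round(4))
E
```

```text
st_s 160.8005344531399 236.8765667748298 [0.3896 0.2608 0.04  ] axis angle deg 144.7 len~ [0.02671401 0.02738609] dia [0.03084668 0.03162274]
st_l 259.155757905933 224.01694035852336 [ 0.4312 -0.0131  0.04  ] axis angle deg 172.0 len~ [0.04381301 0.0438766 ] dia [0.05059091 0.05066434]
st_m 352.7906868942267 238.6921618204804 [ 0.396  -0.2749  0.04  ] axis angle deg 67.8 len~ [0.03510084 0.0358035 ] dia [0.04053095 0.04134232]
bar_s 211.74203980099503 216.3452736318408 [0.4504 0.1244 0.01  ] axis angle deg 176.0 len~ [0.01181459 0.01972974] dia [0.01364232 0.02278194]
bar_l 296.57994461448766 220.36773065150854 [ 0.444  -0.1206  0.01  ] axis angle deg -153.0 len~ [0.01231079 0.02968285] dia [0.01421528 0.03427481]
s mouth [0.6178 0.2116 0.105 ] base [0.6171 0.2115 0.004 ]
m mouth [ 0.6306 -0.0224  0.14  ] base [ 0.6309 -0.0222  0.004 ]
l mouth [ 0.6309 -0.2247  0.175 ] base [ 0.6306 -0.2244  0.004 ]
```

```bash
python3 - <<'E'
from h import *
import cv2
im=np.load("pics/top0.npz")["image"][:,:,::-1]
q=lambda x0,y0,s,x,y:(x0+(x+.5)/s-.5,y0+(y+.5)/s-.5)
for n,b,m in [("y1",(140,38),(70,30)),("y2",(335,278),(292,292))]:
    print(n,"base",w("top0",*q(145,195,6,*b),.004).round(3),"mouth",w("top0",*q(145,195,6,*m),.105).round(3))
for n,m,b,h in [("s",(65,108),(97,136),.105),("m",(417,85),(415,124),.140),("l",(745,79),(690,130),.175)]:
    print(n,"mouth",w("top0",*q(160,125,4,*m),h).round(4),"base",w("top0",*q(160,125,4,*b),0.004).round(4))
# side check
for n,X in [("s",(.618,.212,.105)),("m",(.631,-.022,.14)),("l",(.631,-.224,.175)),("y2",(.38,.16,.105)),("sts",(.3896,.2608,.04)),("bs",(.4504,.1244,.01)),("bl",(.444,-.1206,.01))]: print(n,p("side0",X)*1.5)
E
```

```text
y1 base [0.493 0.254 0.004] mouth [0.49  0.259 0.105]
y2 base [0.379 0.156 0.004] mouth [0.378 0.158 0.105]
s mouth [0.6188 0.2127 0.105 ] base [0.6182 0.2127 0.004 ]
m mouth [ 0.6315 -0.0214  0.14  ] base [ 0.632  -0.0211  0.004 ]
l mouth [ 0.6318 -0.2237  0.175 ] base [ 0.6317 -0.2233  0.004 ]
s [254.16545141 316.89088504]
m [298.21792324 213.04997832]
l [329.26738357 151.07534149]
y2 [453.43240054 308.9156028 ]
sts [436.85074073 404.38275399]
bs [400.67890398 347.94525017]
bl [423.70389686 264.22605361]
```

Request:
drive_tool:
  commands:
    - {"turn": -10,"gripper": 0.5}
    - {"turn": -21,"gripper": 0.5}
    - {"turn": -21,"gripper": 0.5}
    - {"turn": -21,"gripper": 0.5}

```text
invalid input at $.commands[0]: expected keys gripper, dx, dy, dz, turn
```

Request:
drive_tool:
  commands:
    - {"dx": 0,"dy": 0,"dz": 0,"turn": -10,"gripper": 0.5}
    - {"dx": 0,"dy": 0,"dz": 0,"turn": -21,"gripper": 0.5}
    - {"dx": 0,"dy": 0,"dz": 0,"turn": -21,"gripper": 0.5}
    - {"dx": 0,"dy": 0,"dz": 0,"turn": -21,"gripper": 0.5}

```text
time_s: 0.65
eef_pos: [0.2051, 0.5371, 0.2391]
eef_rot: [0.0, 0.708, 0.706, -0.0]
wrist_force: [0.2, 0.3, 0.1]
opening: 0.503
```

```bash
cat >> h.py <<'E'
from scipy.spatial.transform import Rotation as Ro
def st(*tgts):
    o=ctrl.get_obs(); q=o["eef_rot"]; M=Ro.from_quat([q[1],q[2],q[3],q[0]]).as_matrix()
    print("t",round(o["time_s"],2),"pos",o["eef_pos"].round(4),"yaw",np.degrees(np.arctan2(M[1,0],M[0,0])).round(2),"zax",M[:,2].round(3),"F",o["wrist_force"].round(1),"op",round(o["opening"],3),"q6",o["q"][5].round(2))
    for t in tgts: print("to",t,"-> dcm",(M.T@(np.array(t)-o["eef_pos"])*100).round(2))
E
python3 -c "
from h import *
st((.4525,.1244,.15),(.4525,.1244,.011))"
```

```text
t 0.65 pos [0.2051 0.5371 0.2391] yaw 89.9 zax [-0. -0. -1.] F [0.2 0.3 0.1] op 0.503 q6 -0.57
to (0.4525, 0.1244, 0.15) -> dcm [-41.22  24.82   8.92]
to (0.4525, 0.1244, 0.011) -> dcm [-41.22  24.82  22.82]
```

Request:
drive_tool:
  commands:
    - {"dx": -20,"dy": 12,"dz": 2,"turn": 2,"gripper": 0.5}
    - {"dx": -20,"dy": 12,"dz": 2,"turn": 4,"gripper": 0.5}
    - {"dx": -20,"dy": 12,"dz": 2,"turn": 4,"gripper": 0.5}
    - {"dx": -20,"dy": 12,"dz": 2,"turn": 4,"gripper": 0.5}
    - {"dx": -41.2,"dy": 24.8,"dz": 8.9,"turn": 4,"gripper": 0.5}
    - {"dx": -41.2,"dy": 24.8,"dz": 8.9,"turn": 4,"gripper": 0.5}
    - {"dx": -41.2,"dy": 24.8,"dz": 8.9,"turn": 4,"gripper": 0.5}
    - {"dx": -41.2,"dy": 24.8,"dz": 8.9,"turn": 4,"gripper": 0.5}
    - {"dx": -41.2,"dy": 24.8,"dz": 8.9,"turn": 4,"gripper": 0.5}
    - {"dx": -41.2,"dy": 24.8,"dz": 8.9,"turn": 4,"gripper": 0.5}
    - {"dx": -41.2,"dy": 24.8,"dz": 8.9,"turn": 4,"gripper": 0.5}

```text
time_s: 2.02
eef_pos: [0.4534, 0.1268, 0.1506]
eef_rot: [-0.0, 0.731, 0.683, 0.0]
wrist_force: [-0.0, -0.3, -0.1]
opening: 0.502
```

```bash
python3 -c "
from h import *
st((.4525,.1244,.011),(.4525,.1244,.04))
snap('wrist','w1',s=1.5); print(p('w1',(.4504,.1244,.005))*1.5)"
```

```text
t 2.02 pos [0.4534 0.1268 0.1506] yaw 86.14 zax [ 0.  0. -1.] F [-0.  -0.3 -0.1] op 0.502 q6 -1.48
to (0.4525, 0.1244, 0.011) -> dcm [-0.25 -0.08 13.96]
to (0.4525, 0.1244, 0.04) -> dcm [-0.25 -0.08 11.06]
[386.77078819 275.18162456]
```

View pics/w1.png

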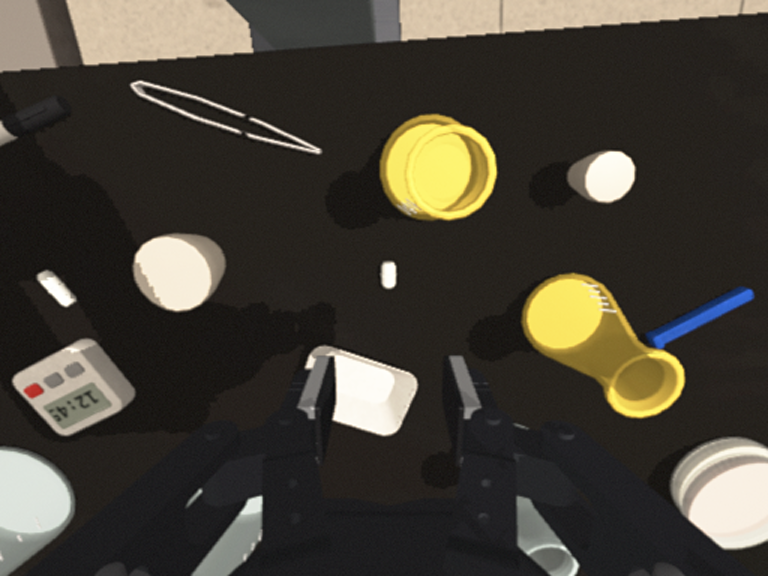

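Request:
drive_tool:
  commands:
    - {"dx": 0,"dy": 0,"dz": 5,"turn": 0,"gripper": 0.5}
    - {"dx": 0,"dy": 0,"dz": 9,"turn": 0,"gripper": 0.6}
    - {"dx": 0,"dy": 0,"dz": 12,"turn": 0,"gripper": 0.6}
    - {"dx": 0,"dy": 0,"dz": 12,"turn": 0,"gripper": 0.6}
    - {"dx": 0,"dy": 0,"dz": 12,"turn": 0,"gripper": 0.6}

```text
time_s: 2.7
eef_pos: [0.4546, 0.1264, 0.0315]
eef_rot: [0.001, 0.73, 0.683, 0.001]
wrist_force: [0.1, -0.1, 0.0]
opening: 0.398
```

```bash
python3 -c "
from h import *
st((.4525,.1244,.011))
snap('side','s1',(200,170,360,290),5); snap('wrist','w2',(180,120,420,320),3)"
```

```text
t 2.7 pos [0.4546 0.1264 0.0315] yaw 86.17 zax [ 0.002  0.    -1.   ] F [ 0.1 -0.1  0. ] op 0.398 q6 -1.49
to (0.4525, 0.1244, 0.011) -> dcm [-0.21 -0.2   2.05]
```

View pics/s1.png

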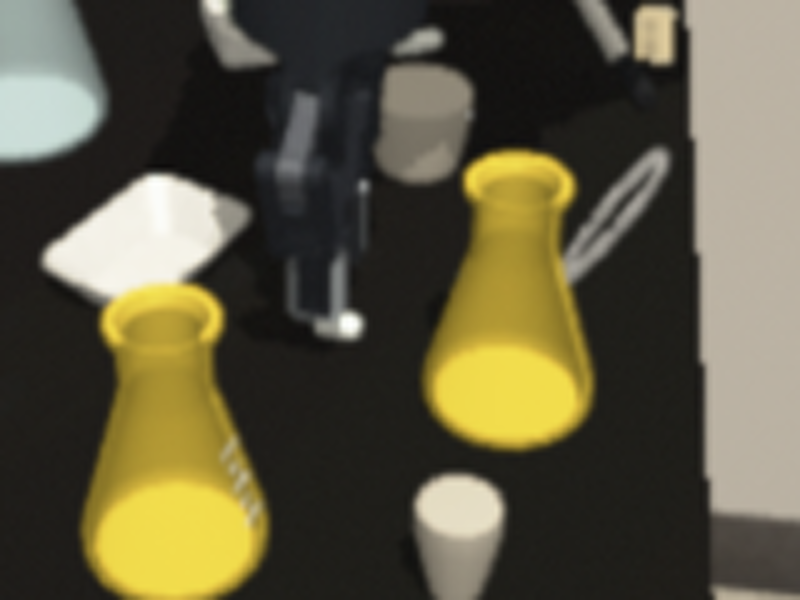

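View pics/w2.png

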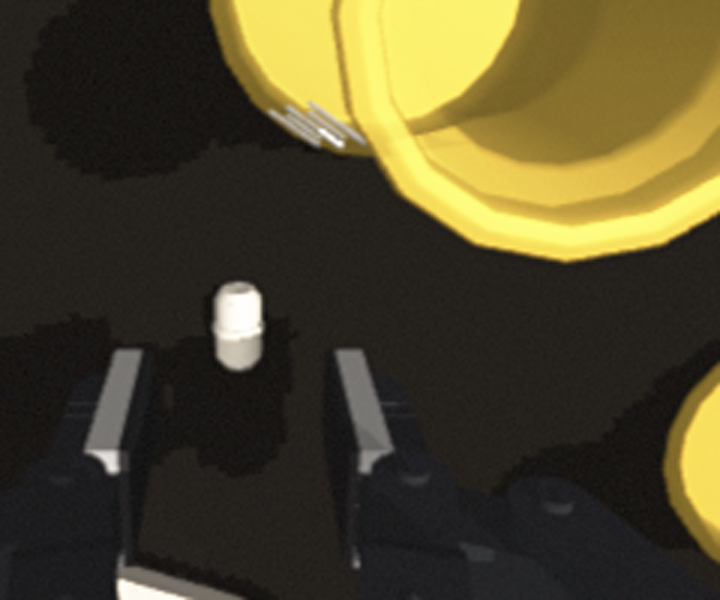

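Request:
drive_tool:
  commands:
    - {"dx": -0.2,"dy": -0.2,"dz": 1,"turn": 0,"gripper": 0.6}
    - {"dx": -0.2,"dy": -0.2,"dz": 2.0,"turn": 0,"gripper": 0.6}
    - {"dx": -0.2,"dy": -0.2,"dz": 2.0,"turn": 0,"gripper": 0.6}
    - {"dx": -0.2,"dy": -0.2,"dz": 2.0,"turn": 0,"gripper": 1}
    - {"dx": -0.2,"dy": -0.2,"dz": 2.0,"turn": 0,"gripper": 1}
    - {"dx": -0.2,"dy": -0.2,"dz": 2.0,"turn": 0,"gripper": 1}
    - {"dx": -0.2,"dy": -0.2,"dz": 2.0,"turn": 0,"gripper": 1}
    - {"dx": -0.2,"dy": -0.2,"dz": 2.0,"turn": 0,"gripper": 1}

```text
time_s: 3.8
eef_pos: [0.4519, 0.1238, 0.0105]
eef_rot: [0.0, 0.731, 0.683, 0.0]
wrist_force: [-0.7, 0.1, 1.4]
opening: 0.081
```

```bash
python3 -c "
from h import *
st()
"
```

```text
t 3.8 pos [0.4519 0.1238 0.0105] yaw 86.1 zax [ 0.  0. -1.] F [-0.7  0.1  1.4] op 0.081 q6 -1.49
```

Request:
drive_tool:
  commands:
    - {"dx": 0,"dy": 0,"dz": -4,"turn": 0,"gripper": 1}
    - {"dx": 0,"dy": 0,"dz": -10,"turn": 0,"gripper": 1}
    - {"dx": 0,"dy": 0,"dz": -15,"turn": 2,"gripper": 1}
    - {"dx": 0,"dy": 0,"dz": -18,"turn": 0,"gripper": 1}
    - {"dx": 0,"dy": 0,"dz": -18,"turn": 0,"gripper": 1}
    - {"dx": 0,"dy": 0,"dz": -18,"turn": 0,"gripper": 1}

```text
time_s: 4.55
eef_pos: [0.451, 0.1237, 0.1893]
eef_rot: [-0.0, 0.731, 0.683, -0.001]
wrist_force: [-0.2, 0.0, -0.5]
opening: 0.083
```

```bash
python3 -c "
from h import *
st((.6315,-.0214,.19),(.6315,-.0214,.155))
snap('wrist','w3',(180,160,420,384),3); snap('side','s3',(190,80,350,200),5)
"
```

```text
t 4.55 pos [0.451  0.1237 0.1893] yaw 86.08 zax [-0.001 -0.    -1.   ] F [-0.2  0.  -0.5] op 0.083 q6 -1.49
to (0.6315, -0.0214, 0.19) -> dcm [-13.25  19.    -0.1 ]
to (0.6315, -0.0214, 0.155) -> dcm [-13.25  19.01   3.4 ]
```

View pics/w3.png

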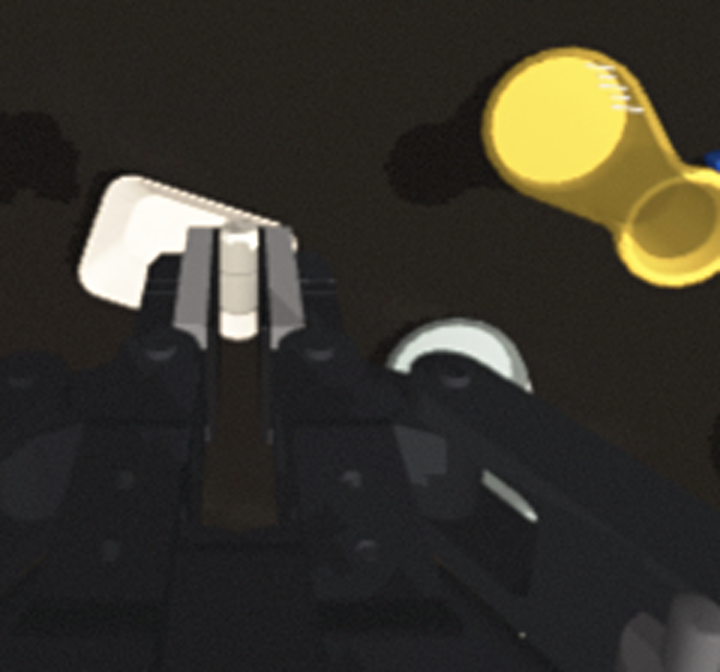

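View pics/s3.png

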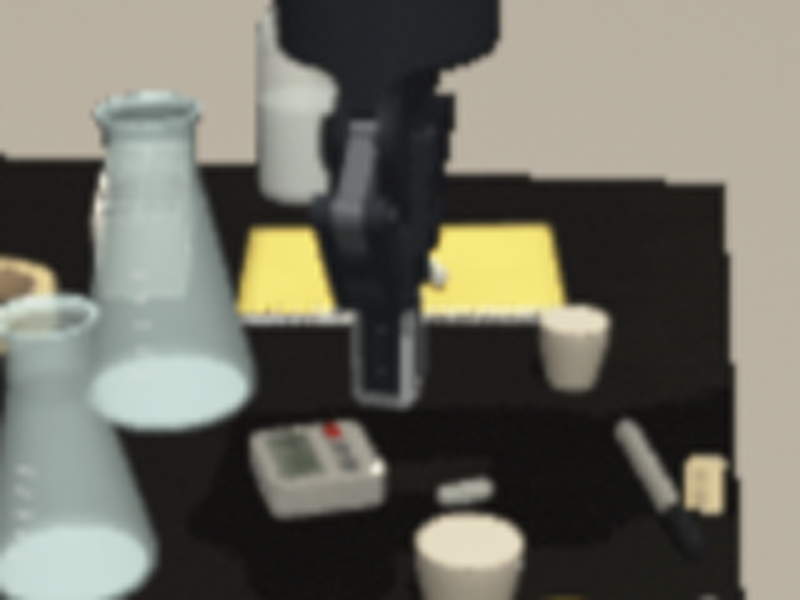

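Request:
drive_tool:
  commands:
    - {"dx": -4,"dy": 5.5,"dz": -1,"turn": 0,"gripper": 1}
    - {"dx": -8,"dy": 11,"dz": -1,"turn": 0,"gripper": 1}
    - {"dx": -12,"dy": 16,"dz": -1,"turn": 0,"gripper": 1}
    - {"dx": -13.2,"dy": 19.0,"dz": 0,"turn": 0,"gripper": 1}
    - {"dx": -13.2,"dy": 19.0,"dz": 0,"turn": 0,"gripper": 1}
    - {"dx": -13.2,"dy": 19.0,"dz": 0,"turn": 0,"gripper": 1}
    - {"dx": -13.2,"dy": 19.0,"dz": 0,"turn": 0,"gripper": 1}

```text
time_s: 5.52
eef_pos: [0.6315, -0.0199, 0.1902]
eef_rot: [-0.0, 0.73, 0.683, -0.0]
wrist_force: [-0.4, 0.1, 1.0]
opening: 0.081
```

```bash
python3 -c "
from h import *
st((.632,-.0214,.157))
snap('wrist','w4',(130,150,386,342),3); snap('side','s4',(140,80,260,200),5)
"
```

```text
t 5.53 pos [ 0.6315 -0.0199  0.1902] yaw 86.15 zax [-0.001  0.    -1.   ] F [-0.4  0.1  1. ] op 0.081 q6 -1.72
to (0.632, -0.0214, 0.157) -> dcm [-0.14  0.07  3.32]
```

View pics/w4.png

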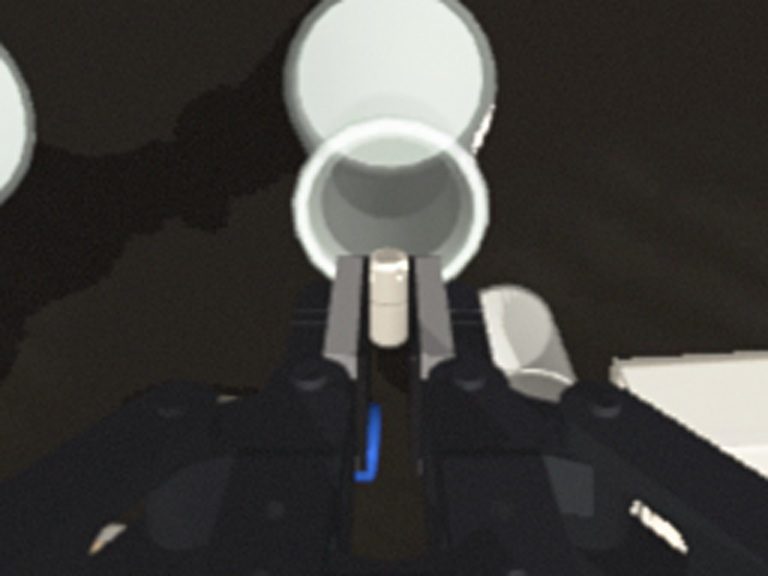

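View pics/s4.png

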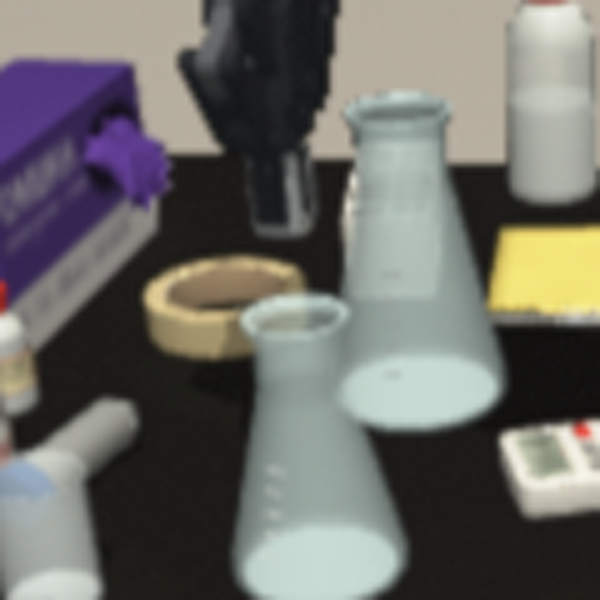

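Request:
drive_tool:
  commands:
    - {"dx": -0.1,"dy": 0.1,"dz": 2,"turn": 0,"gripper": 1}
    - {"dx": -0.1,"dy": 0.1,"dz": 3.3,"turn": 0,"gripper": 1}
    - {"dx": -0.1,"dy": 0.1,"dz": 3.3,"turn": 0,"gripper": 1}
    - {"dx": -0.1,"dy": 0.1,"dz": 3.3,"turn": 0,"gripper": 1}
    - {"dx": -0.1,"dy": 0.1,"dz": 3.3,"turn": 0,"gripper": 0.7}
    - {"dx": -0.1,"dy": 0.1,"dz": 3.3,"turn": 0,"gripper": 0.7}
    - {"dx": -0.1,"dy": 0.1,"dz": 3.3,"turn": 0,"gripper": 0.7}
    - {"dx": -0.1,"dy": 0.1,"dz": 3.3,"turn": 0,"gripper": 0.7}
    - {"dx": -0.1,"dy": 0.1,"dz": -3,"turn": 0,"gripper": 0.7}
    - {"dx": -0.1,"dy": 0.1,"dz": -3,"turn": 0,"gripper": 0.7}
    - {"dx": -0.1,"dy": 0.1,"dz": -3,"turn": 0,"gripper": 0.7}

```text
time_s: 7.0
eef_pos: [0.6333, -0.022, 0.2207]
eef_rot: [0.0, 0.731, 0.683, 0.0]
wrist_force: [0.1, 0.4, -0.6]
opening: 0.301
```

```bash
python3 -c "
from h import *
st((.444,-.1206,.2))
snap('wrist','w5',(130,100,386,342),3); snap('side','s5',(140,80,260,240),4)
"
```

```text
t 7.0 pos [ 0.6333 -0.022   0.2207] yaw 86.1 zax [ 0.001 -0.    -1.   ] F [ 0.1  0.4 -0.6] op 0.301 q6 -1.72
to (0.444, -0.1206, 0.2) -> dcm [-11.13 -18.22   2.05]
```

View pics/w5.png

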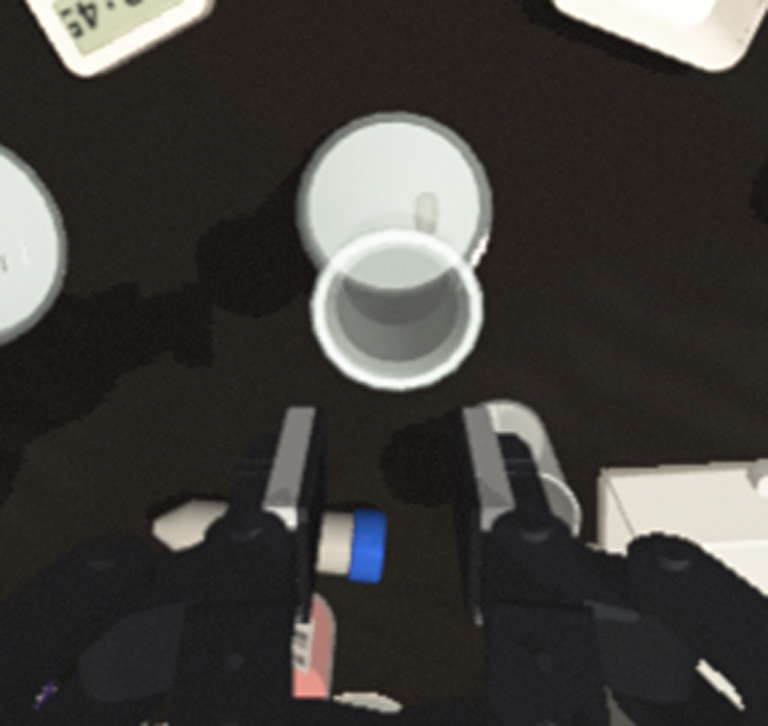

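View pics/s5.png

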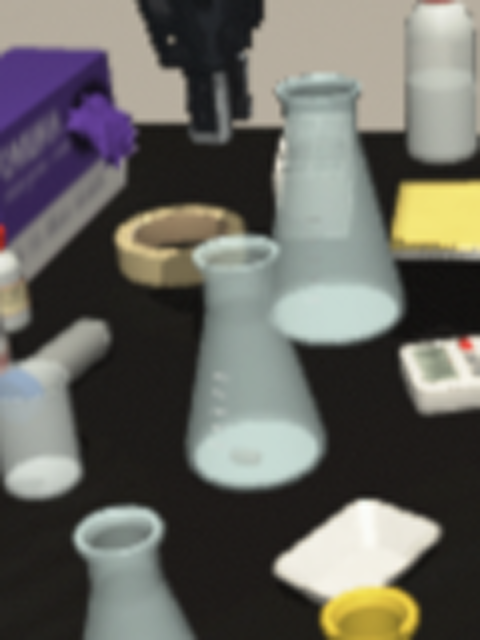

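The short bar lies on the medium flask's floor: (425,210) in the wrist crop and (247,455) in the side crop. The long bar is next.

Request:
drive_tool:
  commands:
    - {"dx": -3,"dy": -5,"dz": 0,"turn": -10,"gripper": 0.5}
    - {"dx": -6,"dy": -10,"dz": 0,"turn": -20,"gripper": 0.5}
    - {"dx": -10,"dy": -16,"dz": 4,"turn": -31,"gripper": 0.5}
    - {"dx": -11.1,"dy": -18.2,"dz": 8,"turn": -31,"gripper": 0.5}
    - {"dx": -11.1,"dy": -18.2,"dz": 12,"turn": -31,"gripper": 0.5}
    - {"dx": -11.1,"dy": -18.2,"dz": 12,"turn": -31,"gripper": 0.5}
    - {"dx": -11.1,"dy": -18.2,"dz": 12,"turn": -31,"gripper": 0.5}
    - {"dx": -11.1,"dy": -18.2,"dz": 12,"turn": -31,"gripper": 0.5}

```text
time_s: 8.1
eef_pos: [0.4457, -0.1207, 0.102]
eef_rot: [0.002, 0.521, 0.853, 0.0]
wrist_force: [0.1, 0.8, 0.3]
opening: 0.498
```

```bash
python3 -c "
from h import *
st((.444,-.1206,.011))
snap('wrist','w6',(130,100,386,342),3);print((p('w6',(.444,-.1206,.005))-(130,100))*3)
"
```

```text
t 8.1 pos [ 0.4457 -0.1207  0.102 ] yaw 117.15 zax [ 0.003 -0.002 -1.   ] F [0.1 0.8 0.3] op 0.498 q6 -2.57
to (0.444, -0.1206, 0.011) -> dcm [ 0.11 -0.16  9.1 ]
[393.34922178 298.98871244]
```

View pics/w6.png

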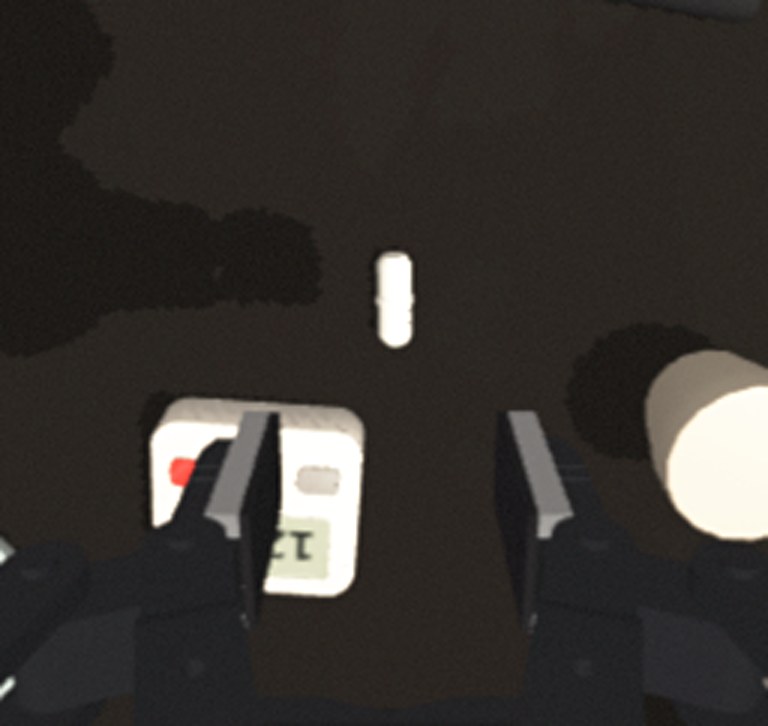

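Request:
drive_tool:
  commands:
    - {"dx": 0.1,"dy": -0.1,"dz": 4,"turn": 0,"gripper": 0.6}
    - {"dx": 0.1,"dy": -0.1,"dz": 7,"turn": 0,"gripper": 0.6}
    - {"dx": 0.1,"dy": -0.1,"dz": 9.1,"turn": 0,"gripper": 0.6}
    - {"dx": 0.1,"dy": -0.1,"dz": 9.1,"turn": 0,"gripper": 0.6}
    - {"dx": 0.1,"dy": -0.1,"dz": 9.1,"turn": 0,"gripper": 0.6}
    - {"dx": 0.1,"dy": -0.1,"dz": 9.1,"turn": 0,"gripper": 1}
    - {"dx": 0.1,"dy": -0.1,"dz": 9.1,"turn": 0,"gripper": 1}
    - {"dx": 0.1,"dy": -0.1,"dz": 9.1,"turn": 0,"gripper": 1}
    - {"dx": 0.1,"dy": -0.1,"dz": 9.1,"turn": 0,"gripper": 1}
    - {"dx": 0.1,"dy": -0.1,"dz": 4,"turn": 0,"gripper": 1}
    - {"dx": 0.1,"dy": -0.1,"dz": -3,"turn": 0,"gripper": 1}
    - {"dx": 0.1,"dy": -0.1,"dz": -9,"turn": 0,"gripper": 1}
    - {"dx": 0.1,"dy": -0.1,"dz": -14,"turn": 0,"gripper": 1}
    - {"dx": 0.1,"dy": -0.1,"dz": -14,"turn": 0,"gripper": 1}
    - {"dx": 0.1,"dy": -0.1,"dz": -14,"turn": 0,"gripper": 1}

```text
time_s: 10.02
eef_pos: [0.4424, -0.1196, 0.2401]
eef_rot: [0.0, 0.522, 0.853, 0.0]
wrist_force: [-0.1, 0.5, -0.9]
opening: 0.085
```

```bash
python3 -c "
from h import *
st((.6318,-.2237,.24))
snap('wrist','w7',(130,100,386,342),3)
"
```

```text
t 10.03 pos [ 0.4424 -0.1196  0.2401] yaw 117.1 zax [ 0. -0. -1.] F [-0.1  0.5 -0.9] op 0.085 q6 -2.57
to (0.6318, -0.2237, 0.24) -> dcm [-1.789e+01  1.212e+01  1.000e-02]
```

View pics/w7.png

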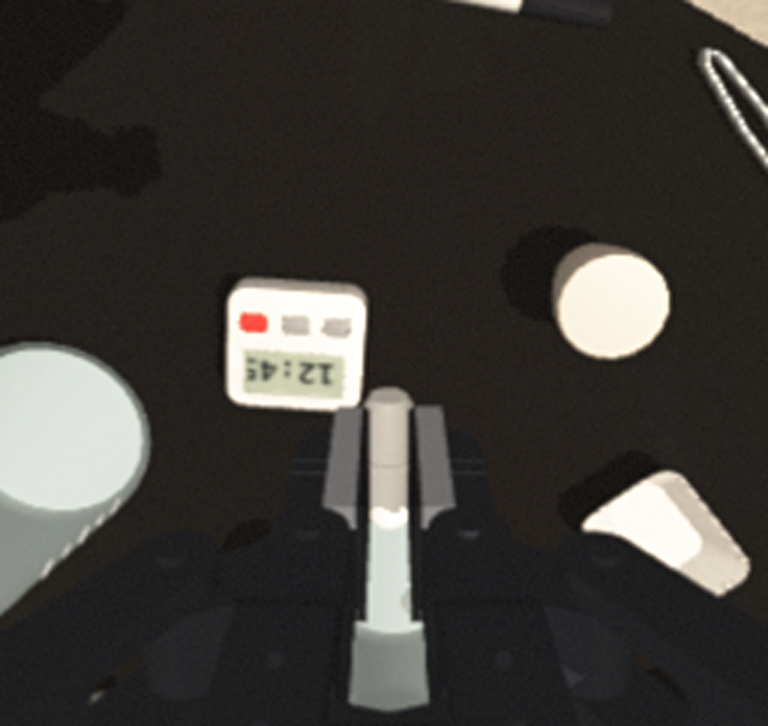

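Bar held, at (390,450). Over to the large flask.

Request:
drive_tool:
  commands:
    - {"dx": -5,"dy": 3.4,"dz": 0,"turn": 0,"gripper": 1}
    - {"dx": -10,"dy": 6.8,"dz": 0,"turn": 0,"gripper": 1}
    - {"dx": -14,"dy": 9.5,"dz": 0,"turn": 0,"gripper": 1}
    - {"dx": -17.9,"dy": 12.1,"dz": 0,"turn": 0,"gripper": 1}
    - {"dx": -17.9,"dy": 12.1,"dz": 0,"turn": 0,"gripper": 1}
    - {"dx": -17.9,"dy": 12.1,"dz": 0,"turn": 0,"gripper": 1}
    - {"dx": -17.9,"dy": 12.1,"dz": 2,"turn": 0,"gripper": 1}
    - {"dx": -17.9,"dy": 12.1,"dz": 2,"turn": 0,"gripper": 1}

```text
time_s: 11.08
eef_pos: [0.63, -0.2228, 0.2176]
eef_rot: [-0.002, 0.522, 0.853, -0.0]
wrist_force: [0.5, -0.5, -0.4]
opening: 0.086
```

```bash
python3 -c "
from h import *
st((.6318,-.2237,.193))
snap('wrist','w8',(130,100,386,342),3)
"
```

```text
t 11.07 pos [ 0.63   -0.2228  0.2176] yaw 117.11 zax [-0.004  0.002 -1.   ] F [ 0.5 -0.5 -0.4] op 0.086 q6 -2.56
to (0.6318, -0.2237, 0.193) -> dcm [-0.17  0.12  2.46]
```

View pics/w8.png

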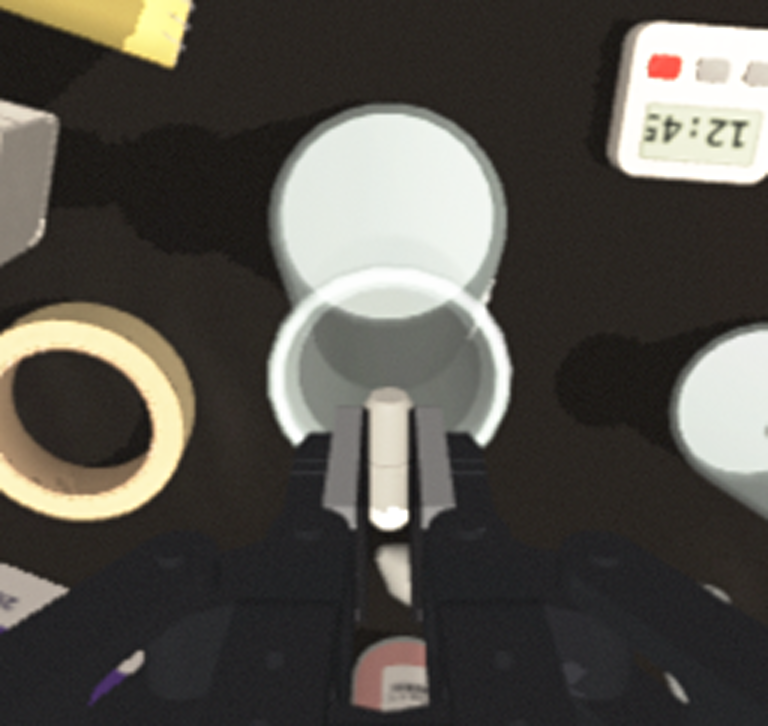

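Request:
drive_tool:
  commands:
    - {"dx": -0.1,"dy": 0.1,"dz": 1.5,"turn": 0,"gripper": 1}
    - {"dx": -0.1,"dy": 0.1,"dz": 2.4,"turn": 0,"gripper": 1}
    - {"dx": -0.1,"dy": 0.1,"dz": 2.4,"turn": 0,"gripper": 1}
    - {"dx": -0.1,"dy": 0.1,"dz": 2.4,"turn": 0,"gripper": 1}
    - {"dx": -0.1,"dy": 0.1,"dz": 2.4,"turn": 0,"gripper": 0.7}
    - {"dx": -0.1,"dy": 0.1,"dz": 2.4,"turn": 0,"gripper": 0.7}
    - {"dx": -0.1,"dy": 0.1,"dz": 2.4,"turn": 0,"gripper": 0.7}
    - {"dx": -0.1,"dy": 0.1,"dz": 2.4,"turn": 0,"gripper": 0.7}
    - {"dx": -0.1,"dy": 0.1,"dz": -3,"turn": 0,"gripper": 0.5}
    - {"dx": -0.1,"dy": 0.1,"dz": -3,"turn": 0,"gripper": 0.4}
    - {"dx": -0.1,"dy": 0.1,"dz": -3,"turn": 0,"gripper": 0.3}

```text
time_s: 12.5
eef_pos: [0.6334, -0.2245, 0.2506]
eef_rot: [0.0, 0.522, 0.853, 0.0]
wrist_force: [-0.3, -0.5, -1.2]
opening: 0.698
```

```bash
python3 -c "
from h import *
st((.4312,-.0131,.12))
snap('wrist','w9',(130,100,386,342),3)
"
```

```text
t 12.5 pos [ 0.6334 -0.2245  0.2506] yaw 117.1 zax [ 0.001 -0.    -1.   ] F [-0.3 -0.5 -1.2] op 0.698 q6 -2.56
to (0.4312, -0.0131, 0.12) -> dcm [28.04 -8.38 13.04]
```

View pics/w9.png

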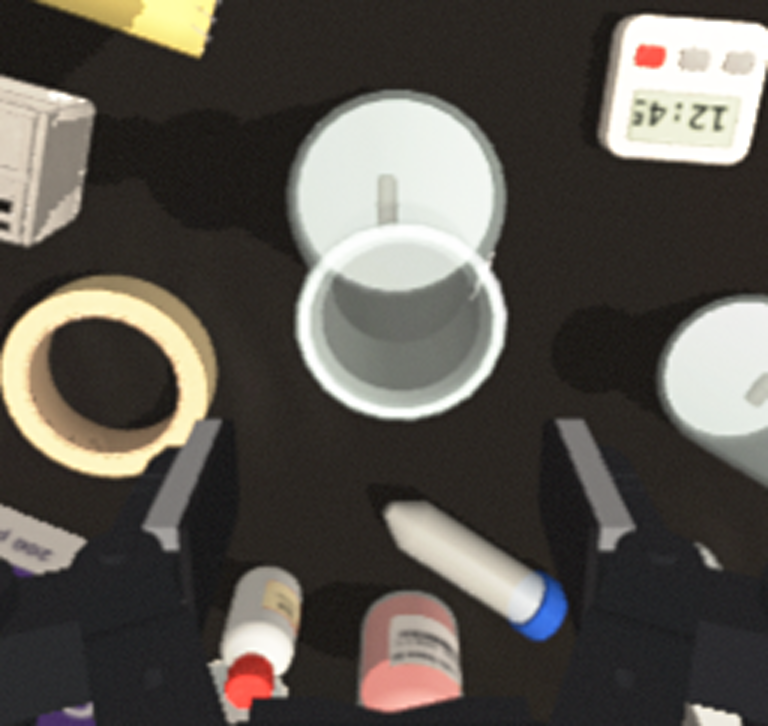

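Both bars are in, the long one at (388,200). Now stopper_large: in the top crop it had a 50.6 mm head at full-res (259,224), which matches its description.

Request:
drive_tool:
  commands:
    - {"dx": 5,"dy": -1.5,"dz": 0,"turn": 9,"gripper": 0.2}
    - {"dx": 11,"dy": -3.3,"dz": 0,"turn": 18,"gripper": 0.2}
    - {"dx": 17,"dy": -5,"dz": 0,"turn": 27,"gripper": 0.2}
    - {"dx": 23,"dy": -7,"dz": 3,"turn": 27,"gripper": 0.2}
    - {"dx": 28,"dy": -8.4,"dz": 7,"turn": 27,"gripper": 0.2}
    - {"dx": 28,"dy": -8.4,"dz": 12,"turn": 27,"gripper": 0.2}
    - {"dx": 28,"dy": -8.4,"dz": 15,"turn": 27,"gripper": 0.2}
    - {"dx": 28,"dy": -8.4,"dz": 15,"turn": 27,"gripper": 0.2}
    - {"dx": 28,"dy": -8.4,"dz": 15,"turn": 27,"gripper": 0.2}

```text
time_s: 13.68
eef_pos: [0.4316, -0.0138, 0.101]
eef_rot: [0.0, 0.707, 0.708, 0.0]
wrist_force: [0.4, 0.1, 0.3]
opening: 0.799
```

```bash
python3 -c "
from h import *
st((.4312,-.0131,.036))
snap('wrist','w10',(130,100,386,342),3);print((p('w10',(.4312,-.0131,.04))-(130,100))*3)
snap('side','s10',s=1.5)
"
```

```text
t 13.68 pos [ 0.4316 -0.0138  0.101 ] yaw 90.09 zax [ 0.001 -0.    -1.   ] F [0.4 0.1 0.3] op 0.799 q6 -1.88
to (0.4312, -0.0131, 0.036) -> dcm [ 0.07 -0.04  6.5 ]
[394.15341175 346.93459316]
```

View pics/w10.png

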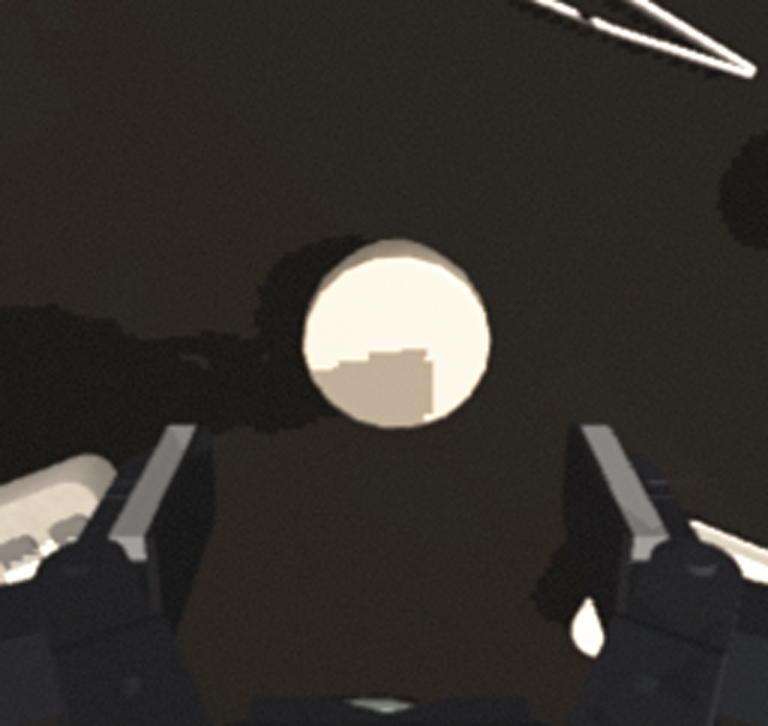

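View pics/s10.png

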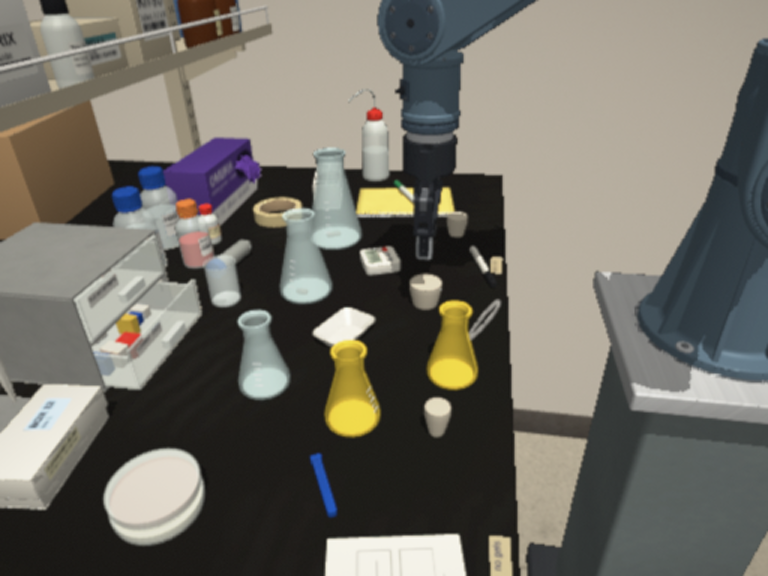

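```bash
python3 -c "
from h import *
for z in (.085,.093,.1): print(z,p('s10',(.4316,.027,z))*1.5,p('s10',(.4316,-.0138+.034,z))*1.5)
crop('s10','s10c',(240,100,340,220),6)
"
```

```text
0.085 [422.68730167 267.98313422] [423.17741235 265.75609563]
0.093 [422.79961419 263.18849224] [423.2914558  260.98400845]
0.1 [422.89884939 258.95212323] [423.39221342 256.7678595 ]
```

View pics/s10c.png

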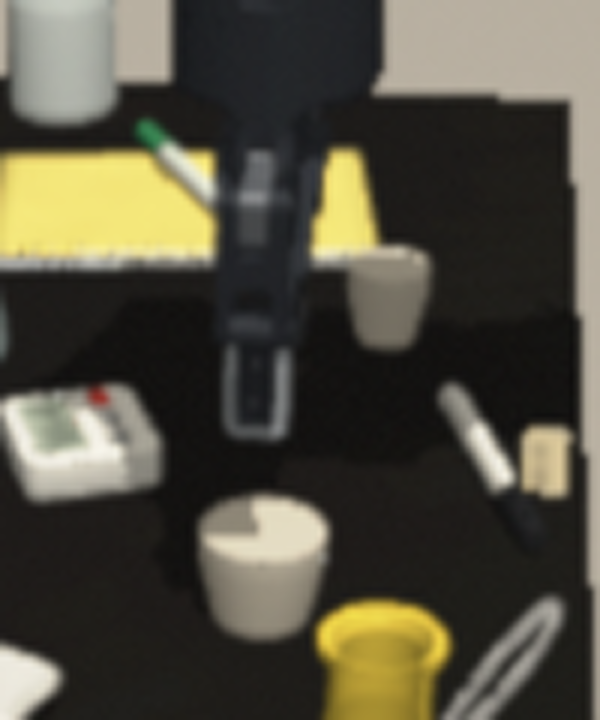

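Request:
drive_tool:
  commands:
    - {"dx": 0.1,"dy": -0.1,"dz": 3,"turn": 0,"gripper": 0.2}
    - {"dx": 0.1,"dy": -0.1,"dz": 6,"turn": 0,"gripper": 0.2}
    - {"dx": 0.1,"dy": -0.1,"dz": 6.8,"turn": 0,"gripper": 0.2}
    - {"dx": 0.1,"dy": -0.1,"dz": 6.8,"turn": 0,"gripper": 0.2}
    - {"dx": 0.1,"dy": -0.1,"dz": 6.8,"turn": 0,"gripper": 0.2}
    - {"dx": 0.1,"dy": -0.1,"dz": 6.8,"turn": 0,"gripper": 0.2}
    - {"dx": 0.1,"dy": -0.1,"dz": 6.8,"turn": 0,"gripper": 1}
    - {"dx": 0.1,"dy": -0.1,"dz": 6.8,"turn": 0,"gripper": 1}
    - {"dx": 0.1,"dy": -0.1,"dz": 6.8,"turn": 0,"gripper": 1}
    - {"dx": 0.1,"dy": -0.1,"dz": 6.8,"turn": 0,"gripper": 1}

```text
time_s: 15.02
eef_pos: [0.4305, -0.0127, 0.0334]
eef_rot: [0.0, 0.706, 0.708, 0.0]
wrist_force: [-3.0, 0.7, 12.5]
opening: 0.555
```

```bash
python3 -c "
from h import *
st()
snap('side','s11',(230,110,330,220),6)
"
```

```text
t 15.03 pos [ 0.4305 -0.0127  0.0334] yaw 90.11 zax [ 0.001 -0.    -1.   ] F [-3.   0.7 12.5] op 0.555 q6 -1.88
```

View pics/s11.png

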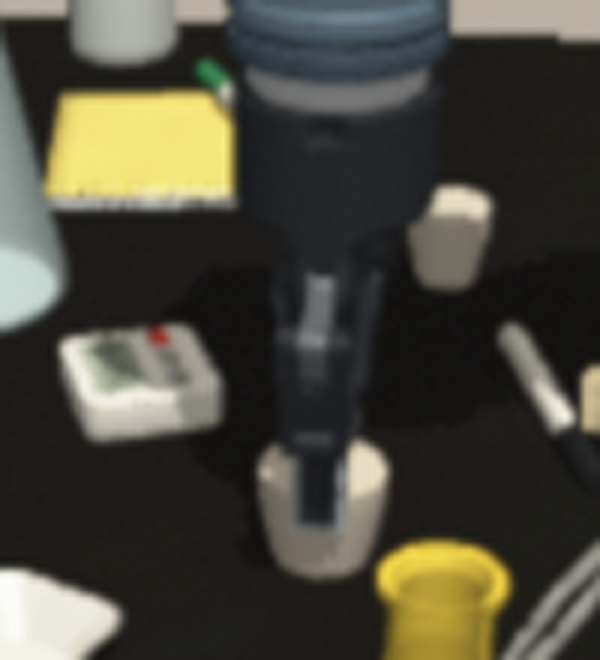

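Request:
drive_tool:
  commands:
    - {"dx": 0,"dy": 0,"dz": -3,"turn": 0,"gripper": 1}
    - {"dx": 0,"dy": 0,"dz": -8,"turn": 0,"gripper": 1}
    - {"dx": 0,"dy": 0,"dz": -14,"turn": 0,"gripper": 1}
    - {"dx": 0,"dy": 0,"dz": -20,"turn": 0,"gripper": 1}
    - {"dx": 0,"dy": 0,"dz": -22,"turn": 0,"gripper": 1}
    - {"dx": 0,"dy": 0,"dz": -22,"turn": 0,"gripper": 1}
    - {"dx": 0,"dy": 0,"dz": -22,"turn": 0,"gripper": 1}

```text
time_s: 15.95
eef_pos: [0.4291, -0.0123, 0.2508]
eef_rot: [-0.001, 0.707, 0.708, -0.001]
wrist_force: [0.1, 0.1, -0.7]
opening: 0.56
```

```bash
python3 -c "
from h import *
st((.6318,-.2237,.25))
snap('side','s12',(230,30,330,160),5);
snap('wrist','w12',(130,100,386,342),3)
"
```

```text
t 15.95 pos [ 0.4291 -0.0123  0.2508] yaw 90.1 zax [-0.002  0.001 -1.   ] F [ 0.1  0.1 -0.7] op 0.56 q6 -1.88
to (0.6318, -0.2237, 0.25) -> dcm [-2.118e+01  2.023e+01  2.000e-02]
```

View pics/s12.png

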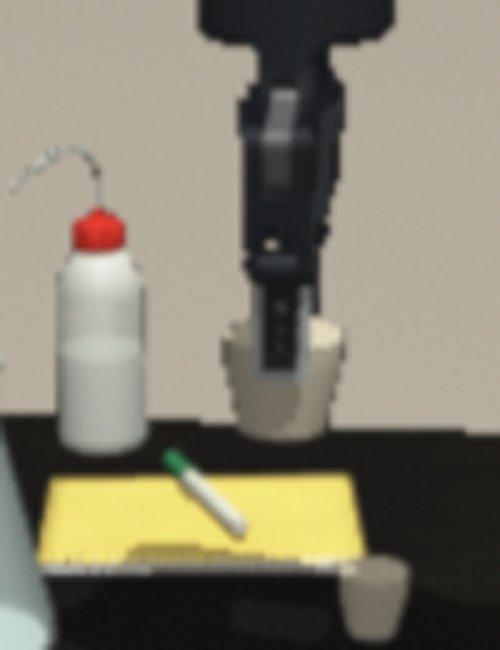

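View pics/w12.png

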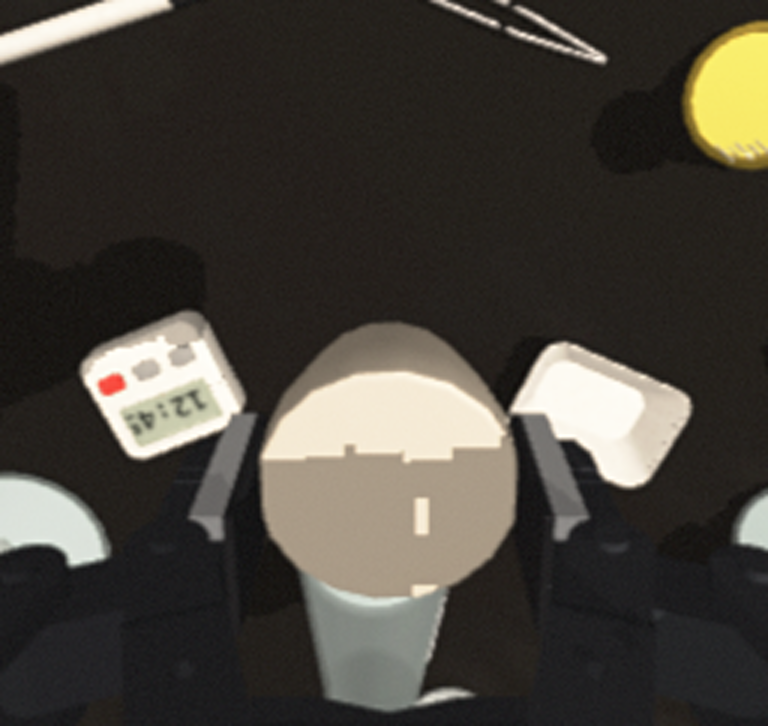

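Request:
drive_tool:
  commands:
    - {"dx": -4,"dy": 4,"dz": 0,"turn": 0,"gripper": 1}
    - {"dx": -9,"dy": 8,"dz": 0,"turn": 0,"gripper": 1}
    - {"dx": -13,"dy": 12,"dz": 0,"turn": 0,"gripper": 1}
    - {"dx": -17,"dy": 16,"dz": 0,"turn": 0,"gripper": 1}
    - {"dx": -20,"dy": 19,"dz": 0,"turn": 0,"gripper": 1}
    - {"dx": -21.2,"dy": 20.2,"dz": 0,"turn": 0,"gripper": 1}
    - {"dx": -21.2,"dy": 20.2,"dz": 0,"turn": 0,"gripper": 1}
    - {"dx": -21.2,"dy": 20.2,"dz": 0,"turn": 0,"gripper": 1}
    - {"dx": -21.2,"dy": 20.2,"dz": 1.5,"turn": 0,"gripper": 1}
    - {"dx": -21.2,"dy": 20.2,"dz": 1.5,"turn": 0,"gripper": 1}
    - {"dx": -21.2,"dy": 20.2,"dz": 1.5,"turn": 0,"gripper": 1}

```text
time_s: 17.42
eef_pos: [0.6321, -0.2238, 0.2372]
eef_rot: [-0.0, 0.706, 0.708, -0.0]
wrist_force: [-1.2, -0.1, -0.7]
opening: 0.555
```

```bash
python3 -c "
from h import *
st((.6318,-.2237,.2084),(.6318,-.2237,.1844))
snap('side','s13',(190,60,270,160),6);
snap('wrist','w13',(130,100,386,342),3); snap('top','p13',(300,110,380,190),8)
P=ctrl.get_obs()['eef_pos']
print((p('w13',P+[0,0,.0066])-(130,100))*3)
"
```

```text
t 17.43 pos [ 0.6321 -0.2238  0.2372] yaw 90.12 zax [-0.  0. -1.] F [-1.2 -0.1 -0.7] op 0.555 q6 -2.09
to (0.6318, -0.2237, 0.2084) -> dcm [ 0.01 -0.03  2.88]
to (0.6318, -0.2237, 0.1844) -> dcm [ 0.01 -0.03  5.28]
[391.70460246 492.75196573]
```

View pics/s13.png

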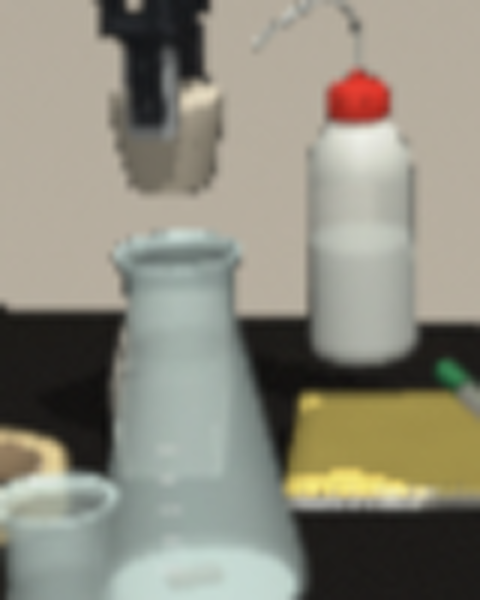

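View pics/w13.png

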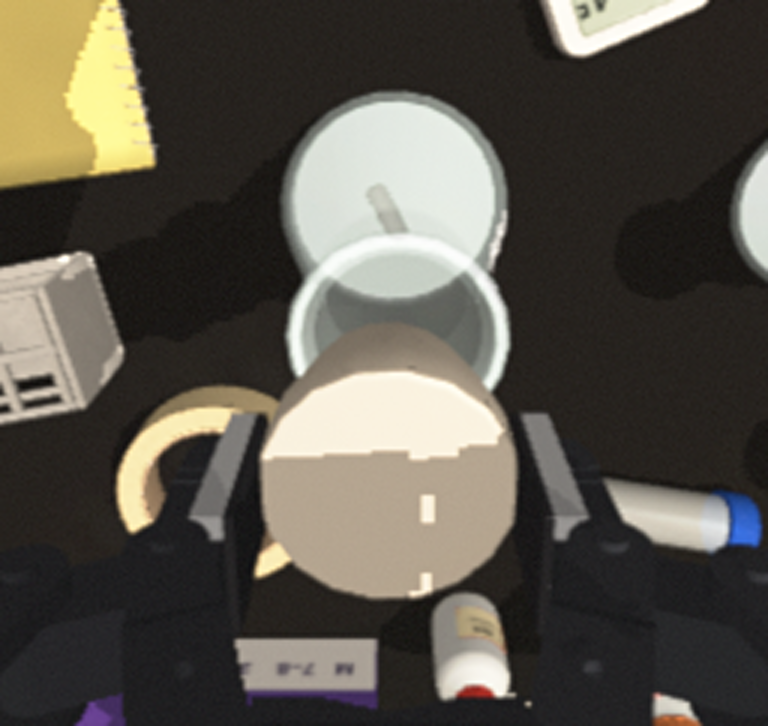

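View pics/p13.png

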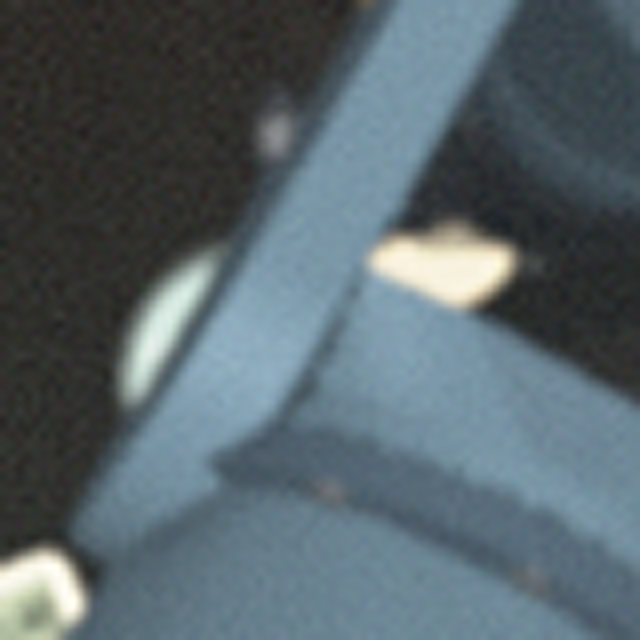

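```bash
python3 -c "
from h import *
P=ctrl.get_obs()['eef_pos']
def circ(c,r):
    a=np.linspace(0,2*np.pi,60); return np.array([p(V,(c[0]+r*np.cos(t),c[1]+r*np.sin(t),c[2])) for t in a])
V='s13'; f=lambda A:((A-(190,60))*6)
for n,c,r in [('rim',(.6318,-.2237,.173),.030),('stbot',P-[0,0,.0334],.019),('sttop',P+[0,0,.0066],.025)]:
    A=f(circ(c,r)); print(n,A.min(0).round(0),A.max(0).round(0))
V='w13'; f=lambda A:((A-(130,100))*3)
for n,c,r in [('rim',(.6318,-.2237,.173),.030),('sttop',P+[0,0,.0066],.025),('base',(.6318,-.2237,.002),.052)]:
    A=f(circ(c,r)); print(n,A.min(0).round(0),A.max(0).round(0))
"
```

```text
rim [110. 229.] [241. 269.]
stbot [127. 168.] [212. 192.]
sttop [106.  75.] [220. 103.]
rim [282. 234.] [504. 440.]
sttop [257. 369.] [527. 603.]
base [281.  91.] [500. 306.]
```

Request:
drive_tool:
  commands:
    - {"dx": 0.1,"dy": -0.1,"dz": 1,"turn": 0,"gripper": 1}
    - {"dx": 0.1,"dy": -0.1,"dz": 2,"turn": 0,"gripper": 1}
    - {"dx": 0.1,"dy": -0.1,"dz": 3,"turn": 0,"gripper": 1}
    - {"dx": 0.1,"dy": -0.1,"dz": 3.5,"turn": 0,"gripper": 1}
    - {"dx": 0.1,"dy": -0.1,"dz": 3.9,"turn": 0,"gripper": 1}
    - {"dx": 0.1,"dy": -0.1,"dz": 4.2,"turn": 0,"gripper": 1}
    - {"dx": 0.1,"dy": -0.1,"dz": 4.2,"turn": 0,"gripper": 1}
    - {"dx": 0.1,"dy": -0.1,"dz": 4.2,"turn": 0,"gripper": 1}

```text
time_s: 18.58
eef_pos: [0.6316, -0.2233, 0.1956]
eef_rot: [0.0, 0.706, 0.708, 0.0]
wrist_force: [0.6, -0.1, -0.3]
opening: 0.555
```

```bash
python3 -c "
from h import *
st()
snap('side','s14',(190,60,270,160),6);
snap('wrist','w14',(130,100,386,342),3)
"
```

```text
t 18.57 pos [ 0.6316 -0.2233  0.1956] yaw 90.1 zax [ 0. -0. -1.] F [ 0.6 -0.1 -0.3] op 0.555 q6 -2.09
```

View pics/s14.png

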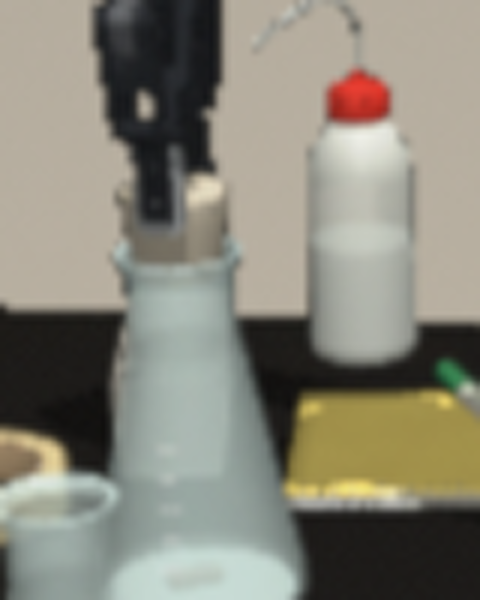

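View pics/w14.png

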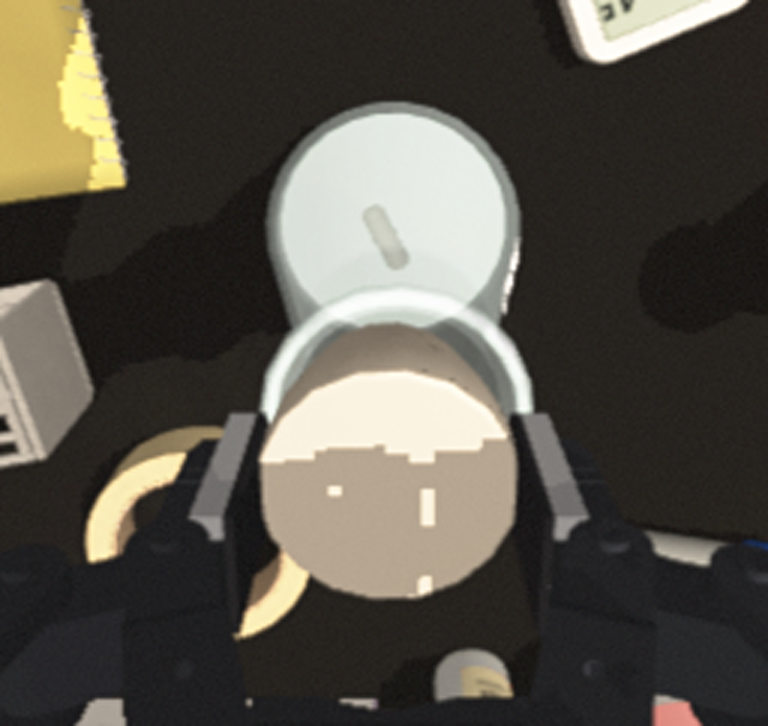

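Request:
drive_tool:
  commands:
    - {"dx": 0.1,"dy": 0,"dz": 0.2,"turn": 0,"gripper": 1}
    - {"dx": 0.1,"dy": 0,"dz": 0.4,"turn": 0,"gripper": 1}
    - {"dx": 0.1,"dy": 0,"dz": 0.6,"turn": 0,"gripper": 1}
    - {"dx": 0.1,"dy": 0,"dz": 0.8,"turn": 0,"gripper": 1}
    - {"dx": 0.1,"dy": 0,"dz": 1.0,"turn": 0,"gripper": 1}
    - {"dx": 0.1,"dy": 0,"dz": 1.0,"turn": 0,"gripper": 1}

```text
time_s: 19.42
eef_pos: [0.6314, -0.2221, 0.1852]
eef_rot: [-0.0, 0.706, 0.708, -0.0]
wrist_force: [-0.4, 0.7, -0.6]
opening: 0.557
```

```bash
python3 -c "
from h import *
st()
"
```

```text
t 19.43 pos [ 0.6314 -0.2221  0.1852] yaw 90.1 zax [-0.  0. -1.] F [-0.4  0.7 -0.6] op 0.557 q6 -2.09
```

Request:
drive_tool:
  commands:
    - {"dx": 0,"dy": 0,"dz": 0.1,"turn": 0,"gripper": 1}
    - {"dx": 0,"dy": 0,"dz": 0.2,"turn": 0,"gripper": 1}
    - {"dx": 0,"dy": 0,"dz": 0.2,"turn": 0,"gripper": 1}

```text
time_s: 19.8
eef_pos: [0.632, -0.2225, 0.1849]
eef_rot: [0.001, 0.706, 0.708, 0.0]
wrist_force: [-1.8, 1.3, 6.7]
opening: 0.558
```

```bash
python3 -c "
from h import *
st()
snap('side','s15',(190,60,270,160),6);
"
```

```text
t 19.8 pos [ 0.632  -0.2225  0.1849] yaw 90.1 zax [ 0.002 -0.001 -1.   ] F [-1.8  1.3  6.7] op 0.558 q6 -2.09
```

View pics/s15.png

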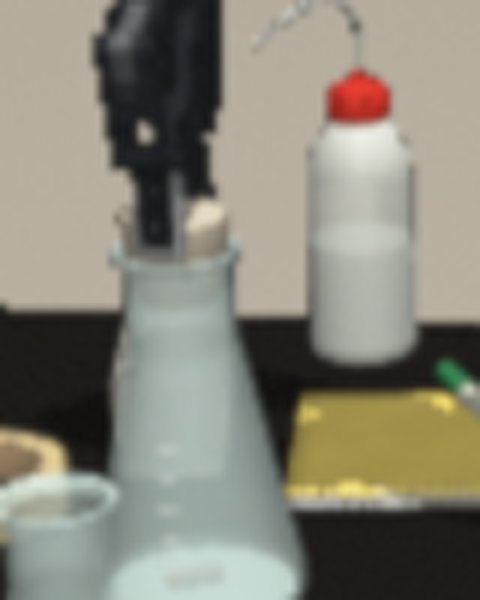

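Request:
drive_tool:
  commands:
    - {"dx": 0,"dy": 0,"dz": 0.1,"turn": 0,"gripper": 1}
    - {"dx": 0,"dy": 0,"dz": 0.2,"turn": 0,"gripper": 1}
    - {"dx": 0,"dy": 0,"dz": 0.2,"turn": 0,"gripper": 1}

```text
time_s: 20.23
eef_pos: [0.6327, -0.2228, 0.1847]
eef_rot: [0.002, 0.706, 0.708, 0.001]
wrist_force: [-3.2, 2.8, 12.7]
opening: 0.557
```

Request:
drive_tool:
  commands:
    - {"dx": 0,"dy": 0,"dz": -0.1,"turn": 0,"gripper": 1}
    - {"dx": 0,"dy": 0,"dz": -0.2,"turn": 0,"gripper": 0.3}
    - {"dx": 0,"dy": 0,"dz": -0.2,"turn": 0,"gripper": 0.2}
    - {"dx": 0,"dy": 0,"dz": -0.2,"turn": 0,"gripper": 0.2}
    - {"dx": 0,"dy": 0,"dz": -0.2,"turn": 0,"gripper": 0.2}
    - {"dx": 0,"dy": 0,"dz": -3,"turn": 0,"gripper": 0.2}
    - {"dx": 0,"dy": 0,"dz": -5,"turn": 0,"gripper": 0.2}
    - {"dx": 0,"dy": 0,"dz": -6,"turn": 0,"gripper": 0.2}
    - {"dx": 0,"dy": 0,"dz": -6,"turn": 0,"gripper": 0.2}

```text
time_s: 21.35
eef_pos: [0.6318, -0.2224, 0.2422]
eef_rot: [0.001, 0.706, 0.708, 0.0]
wrist_force: [-0.7, -0.4, -0.0]
opening: 0.802
```

```bash
python3 -c "
from h import *
st((.396,-.2749,.1))
snap('side','s16',(190,60,270,160),6);snap('wrist','w16',(130,100,386,342),3)
"
```

```text
t 21.35 pos [ 0.6318 -0.2224  0.2422] yaw 90.1 zax [ 0.002 -0.001 -1.   ] F [-0.7 -0.4 -0. ] op 0.802 q6 -2.09
to (0.396, -0.2749, 0.1) -> dcm [ -5.2  -23.61  14.19]
```

View pics/s16.png

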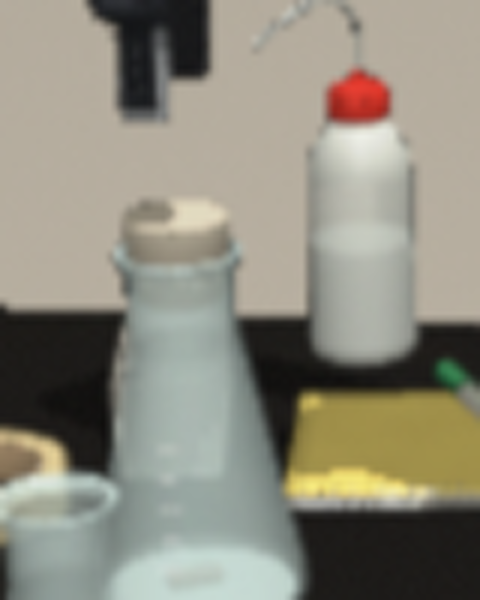

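View pics/w16.png

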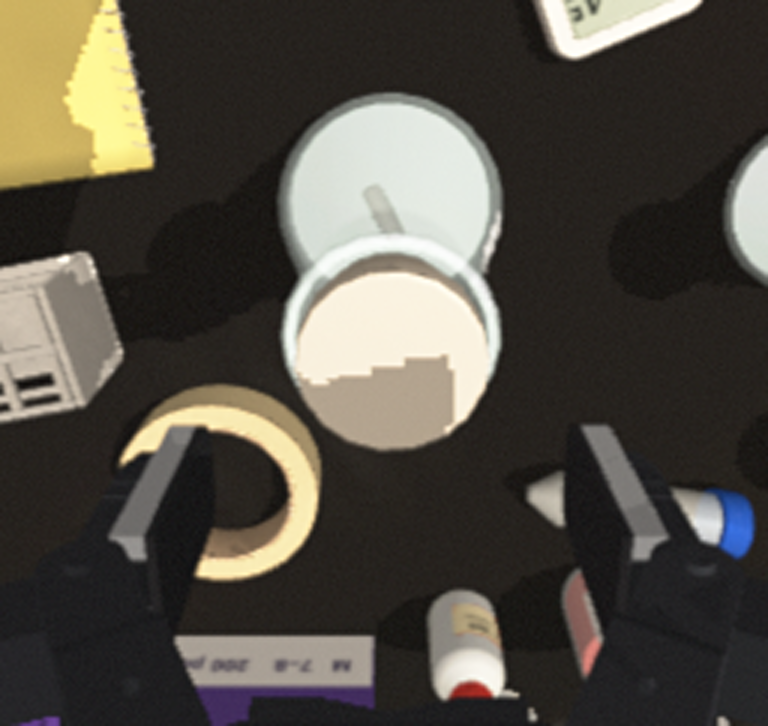

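stopper_large is seated: its head is level at (177,225) in the side crop, with about 24 mm below the rim. Next is stopper_medium, with a 41 mm head at full-res (353,239).

Request:
drive_tool:
  commands:
    - {"dx": -1,"dy": -5,"dz": -1,"turn": 0,"gripper": 0.3}
    - {"dx": -2,"dy": -10,"dz": 0,"turn": 0,"gripper": 0.3}
    - {"dx": -4,"dy": -16,"dz": 3,"turn": 0,"gripper": 0.3}
    - {"dx": -5.2,"dy": -21,"dz": 8,"turn": 0,"gripper": 0.3}
    - {"dx": -5.2,"dy": -23.6,"dz": 12,"turn": 0,"gripper": 0.3}
    - {"dx": -5.2,"dy": -23.6,"dz": 14,"turn": 0,"gripper": 0.3}
    - {"dx": -5.2,"dy": -23.6,"dz": 14,"turn": 0,"gripper": 0.3}
    - {"dx": -5.2,"dy": -23.6,"dz": 14,"turn": 0,"gripper": 0.3}

```text
time_s: 22.45
eef_pos: [0.3962, -0.2751, 0.102]
eef_rot: [0.001, 0.706, 0.708, -0.0]
wrist_force: [0.4, -0.7, 0.3]
opening: 0.703
```

```bash
python3 -c "
from h import *
st((.396,-.2749,.033))
snap('wrist','w17',(130,100,386,342),3);print((p('w17',(.396,-.2749,.04))-(130,100))*3)
"
```

```text
t 22.45 pos [ 0.3962 -0.2751  0.102 ] yaw 90.12 zax [ 0.001 -0.001 -1.   ] F [ 0.4 -0.7  0.3] op 0.703 q6 -2.43
to (0.396, -0.2749, 0.033) -> dcm [ 0.02 -0.02  6.9 ]
[392.26304763 346.0332181 ]
```

View pics/w17.png

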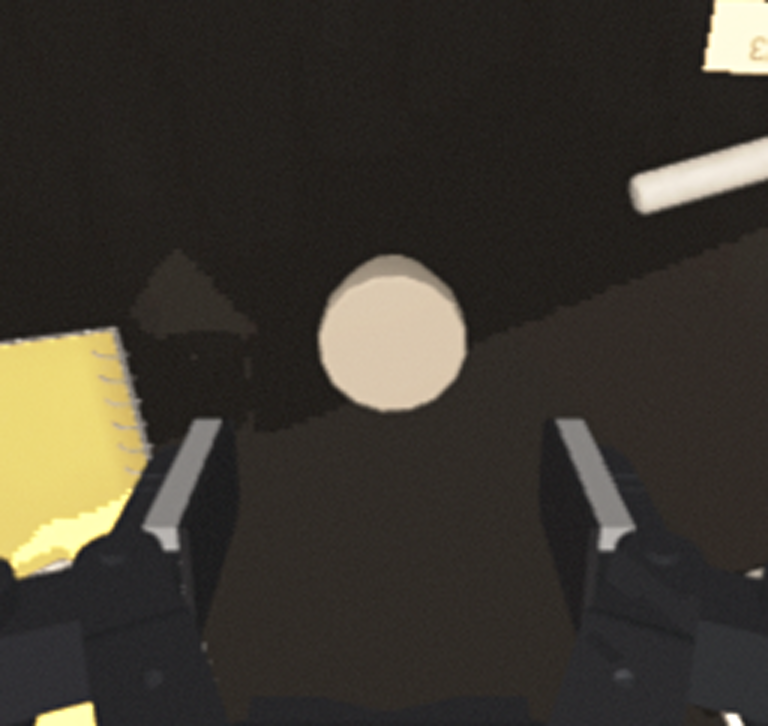

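Request:
drive_tool:
  commands:
    - {"dx": 0,"dy": -0.1,"dz": 3,"turn": 0,"gripper": 0.3}
    - {"dx": 0,"dy": -0.1,"dz": 6,"turn": 0,"gripper": 0.3}
    - {"dx": 0,"dy": -0.1,"dz": 6.8,"turn": 0,"gripper": 0.3}
    - {"dx": 0,"dy": -0.1,"dz": 6.8,"turn": 0,"gripper": 0.3}
    - {"dx": 0,"dy": -0.1,"dz": 6.8,"turn": 0,"gripper": 0.3}
    - {"dx": 0,"dy": -0.1,"dz": 6.8,"turn": 0,"gripper": 0.3}
    - {"dx": 0,"dy": -0.1,"dz": 6.8,"turn": 0,"gripper": 1}
    - {"dx": 0,"dy": -0.1,"dz": 6.8,"turn": 0,"gripper": 1}
    - {"dx": 0,"dy": -0.1,"dz": 6.8,"turn": 0,"gripper": 1}
    - {"dx": 0,"dy": -0.1,"dz": 6.8,"turn": 0,"gripper": 1}

```text
time_s: 23.75
eef_pos: [0.3949, -0.275, 0.0342]
eef_rot: [0.001, 0.707, 0.708, 0.0]
wrist_force: [-0.8, 1.5, 6.3]
opening: 0.436
```

Request:
drive_tool:
  commands:
    - {"dx": 0,"dy": 0,"dz": -3,"turn": 0,"gripper": 1}
    - {"dx": 0,"dy": 0,"dz": -8,"turn": 0,"gripper": 1}
    - {"dx": 0,"dy": 0,"dz": -14,"turn": 0,"gripper": 1}
    - {"dx": 0,"dy": 0,"dz": -18.5,"turn": 0,"gripper": 1}
    - {"dx": 0,"dy": 0,"dz": -18.5,"turn": 0,"gripper": 1}
    - {"dx": 0,"dy": 0,"dz": -18.5,"turn": 0,"gripper": 1}

```text
time_s: 24.5
eef_pos: [0.3941, -0.2742, 0.2177]
eef_rot: [-0.0, 0.707, 0.708, 0.0]
wrist_force: [0.1, 0.0, -1.1]
opening: 0.434
```

```bash
python3 -c "
from h import *
st((.6315,-.0205,.205))
snap('wrist','w18',(130,100,386,342),3)
snap('side','s18',(230,30,330,160),5)
"
```

```text
t 24.5 pos [ 0.3941 -0.2742  0.2177] yaw 90.1 zax [-0.001  0.001 -1.   ] F [ 0.1  0.  -1.1] op 0.434 q6 -2.43
to (0.6315, -0.0205, 0.205) -> dcm [25.33 23.78  1.27]
```

View pics/w18.png

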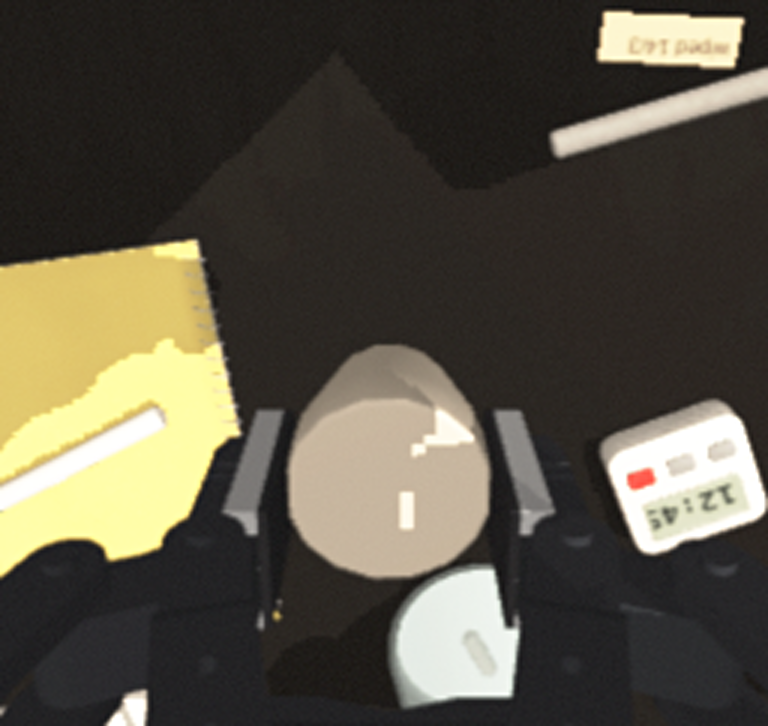

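View pics/s18.png

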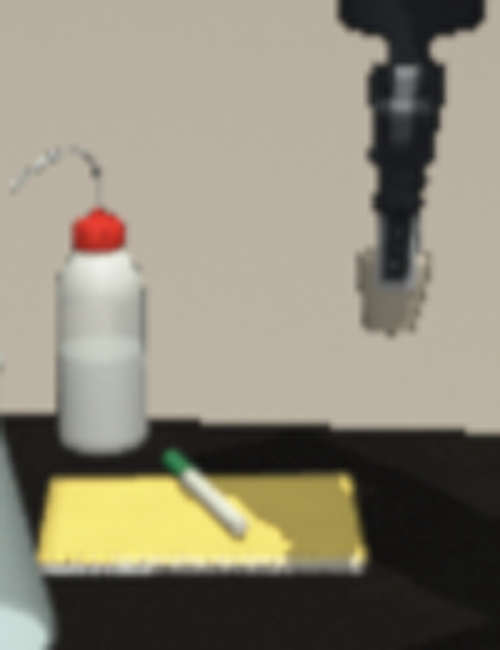

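Request:
drive_tool:
  commands:
    - {"dx": 5,"dy": 4.7,"dz": 0,"turn": 0,"gripper": 1}
    - {"dx": 9,"dy": 8.4,"dz": 0,"turn": 0,"gripper": 1}
    - {"dx": 13,"dy": 12,"dz": 0,"turn": 0,"gripper": 1}
    - {"dx": 17,"dy": 16,"dz": 0,"turn": 0,"gripper": 1}
    - {"dx": 21,"dy": 20,"dz": 0,"turn": 0,"gripper": 1}
    - {"dx": 24,"dy": 22.5,"dz": 0,"turn": 0,"gripper": 1}
    - {"dx": 25.3,"dy": 23.7,"dz": 0,"turn": 0,"gripper": 1}
    - {"dx": 25.3,"dy": 23.7,"dz": 0,"turn": 0,"gripper": 1}
    - {"dx": 25.3,"dy": 23.7,"dz": 1.2,"turn": 0,"gripper": 1}
    - {"dx": 25.3,"dy": 23.7,"dz": 1.2,"turn": 0,"gripper": 1}
    - {"dx": 25.3,"dy": 23.7,"dz": 1.2,"turn": 0,"gripper": 1}

```text
time_s: 25.98
eef_pos: [0.6305, -0.0221, 0.2062]
eef_rot: [-0.0, 0.707, 0.707, -0.0]
wrist_force: [-0.0, 0.0, -0.3]
opening: 0.442
```

```bash
cat >> h.py <<'E'
def fit(ws,ss,so,fl,lip,rt,rb,off):
    P=ctrl.get_obs()['eef_pos']; a=np.linspace(0,2*np.pi,60)
    for V,o,s in[(ws,(130,100),3),(ss,so,6)]:
        for n,c,r in[('rim',fl,lip),('top',P+[0,0,.04-off],rt),('bot',P-[0,0,off],rb)]:
            A=np.array([(p(V,(c[0]+r*np.cos(t),c[1]+r*np.sin(t),c[2]))-o)*s for t in a]); print(V,n,A.min(0).round(0),A.max(0).round(0))
E
python3 -c "
from h import *
st((.6315,-.0205,.16))
snap('wrist','w19',(130,100,386,342),3)
snap('side','s19',(160,90,240,190),6)
fit('w19','s19',(160,90),(.6315,-.0214,.138),.025,.02,.014,.0342)
"
```

```text
t 25.98 pos [ 0.6305 -0.0221  0.2062] yaw 90.02 zax [-0.  0. -1.] F [-0.   0.  -0.3] op 0.442 q6 -1.79
to (0.6315, -0.0205, 0.16) -> dcm [0.16 0.1  4.62]
w19 rim [303. 254.] [485. 422.]
w19 top [287. 395.] [502. 581.]
w19 bot [333. 340.] [453. 449.]
s19 rim [167. 292.] [296. 344.]
s19 top [159. 113.] [268. 149.]
s19 bot [187. 220.] [261. 247.]
```

View pics/w19.png

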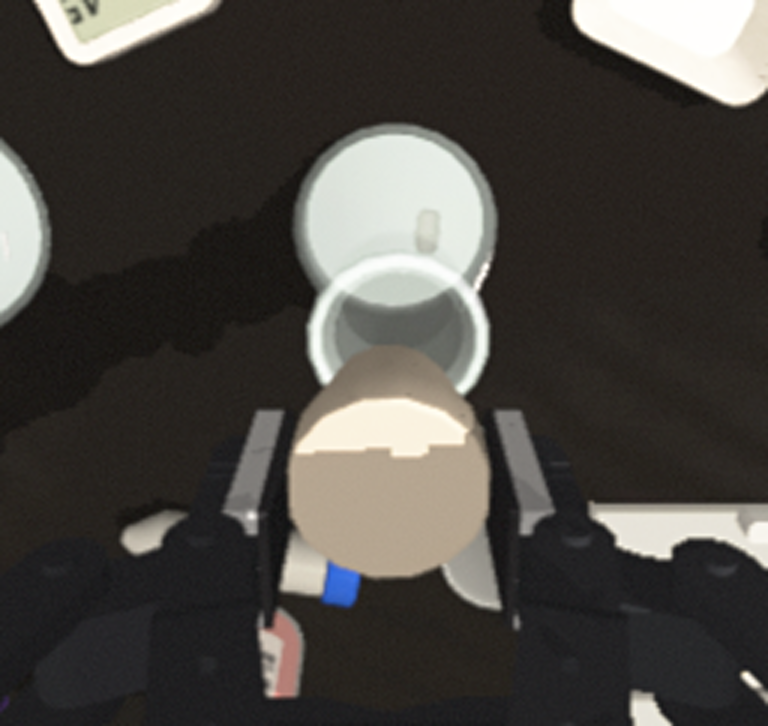

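View pics/s19.png

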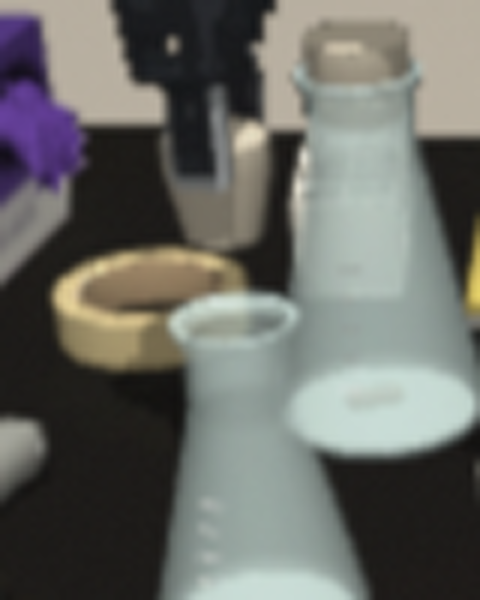

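Request:
drive_tool:
  commands:
    - {"dx": 0.2,"dy": 0,"dz": 1,"turn": 0,"gripper": 1}
    - {"dx": 0.2,"dy": 0,"dz": 2,"turn": 0,"gripper": 1}
    - {"dx": 0.2,"dy": 0,"dz": 3,"turn": 0,"gripper": 1}
    - {"dx": 0.2,"dy": 0,"dz": 3.5,"turn": 0,"gripper": 1}
    - {"dx": 0.2,"dy": 0,"dz": 4,"turn": 0,"gripper": 1}
    - {"dx": 0.2,"dy": 0,"dz": 4.4,"turn": 0,"gripper": 1}
    - {"dx": 0.2,"dy": 0,"dz": 4.4,"turn": 0,"gripper": 1}
    - {"dx": 0.2,"dy": 0,"dz": 4.4,"turn": 0,"gripper": 1}

```text
time_s: 27.08
eef_pos: [0.6312, -0.0192, 0.1626]
eef_rot: [0.0, 0.706, 0.708, 0.0]
wrist_force: [-0.3, -0.7, 0.2]
opening: 0.441
```

```bash
python3 -c "
from h import *
st()
snap('wrist','w20',(130,100,386,342),3)
snap('side','s20',(160,90,240,190),6)
"
```

```text
t 27.07 pos [ 0.6312 -0.0192  0.1626] yaw 90.1 zax [ 0.001 -0.    -1.   ] F [-0.3 -0.7  0.2] op 0.441 q6 -1.79
```

View pics/w20.png

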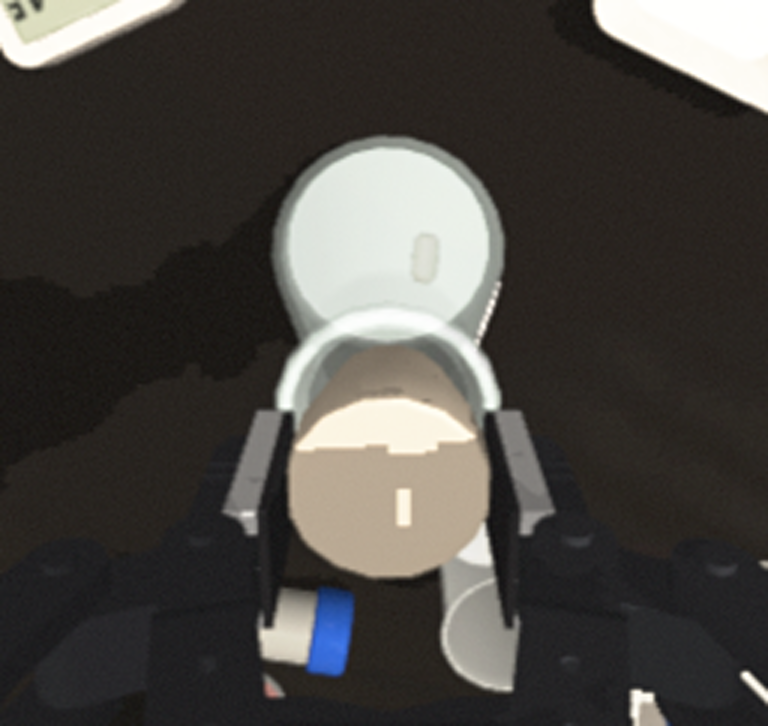

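View pics/s20.png

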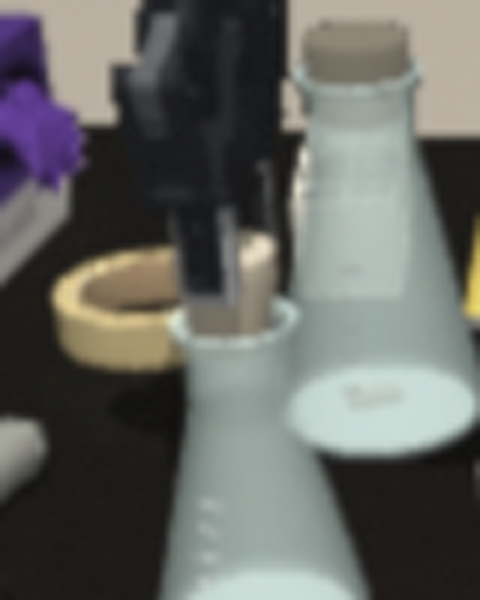

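Request:
drive_tool:
  commands:
    - {"dx": 0,"dy": -0.1,"dz": 0.3,"turn": 0,"gripper": 1}
    - {"dx": 0,"dy": -0.1,"dz": 0.6,"turn": 0,"gripper": 1}
    - {"dx": 0,"dy": -0.1,"dz": 0.9,"turn": 0,"gripper": 1}
    - {"dx": 0,"dy": -0.1,"dz": 1.1,"turn": 0,"gripper": 1}
    - {"dx": 0,"dy": -0.1,"dz": 1.2,"turn": 0,"gripper": 1}
    - {"dx": 0,"dy": -0.1,"dz": 1.2,"turn": 0,"gripper": 1}

```text
time_s: 27.92
eef_pos: [0.6301, -0.0193, 0.1504]
eef_rot: [0.0, 0.707, 0.708, 0.0]
wrist_force: [-0.4, -0.5, 1.3]
opening: 0.441
```

Request:
drive_tool:
  commands:
    - {"dx": 0,"dy": 0,"dz": 0.1,"turn": 0,"gripper": 1}
    - {"dx": 0,"dy": 0,"dz": 0.2,"turn": 0,"gripper": 1}
    - {"dx": 0,"dy": 0,"dz": 0.2,"turn": 0,"gripper": 1}

```text
time_s: 28.3
eef_pos: [0.6309, -0.0194, 0.15]
eef_rot: [0.001, 0.706, 0.708, 0.001]
wrist_force: [-2.6, -0.1, 8.0]
opening: 0.439
```

Request:
drive_tool:
  commands:
    - {"dx": 0,"dy": 0,"dz": 0.1,"turn": 0,"gripper": 1}
    - {"dx": 0,"dy": 0,"dz": 0.2,"turn": 0,"gripper": 1}
    - {"dx": 0,"dy": 0,"dz": 0.2,"turn": 0,"gripper": 1}
    - {"dx": 0,"dy": 0,"dz": -0.1,"turn": 0,"gripper": 1}
    - {"dx": 0,"dy": 0,"dz": -0.2,"turn": 0,"gripper": 0.4}
    - {"dx": 0,"dy": 0,"dz": -0.2,"turn": 0,"gripper": 0.35}
    - {"dx": 0,"dy": 0,"dz": -0.2,"turn": 0,"gripper": 0.3}
    - {"dx": 0,"dy": 0,"dz": -0.2,"turn": 0,"gripper": 0.3}
    - {"dx": 0,"dy": 0,"dz": -3,"turn": 0,"gripper": 0.3}
    - {"dx": 0,"dy": 0,"dz": -6,"turn": 0,"gripper": 0.3}
    - {"dx": 0,"dy": 0,"dz": -7,"turn": 0,"gripper": 0.3}
    - {"dx": 0,"dy": 0,"dz": -7,"turn": 0,"gripper": 0.3}

```text
time_s: 29.8
eef_pos: [0.6303, -0.0192, 0.2186]
eef_rot: [0.0, 0.706, 0.708, 0.0]
wrist_force: [-0.3, 0.3, -0.9]
opening: 0.695
```

```bash
python3 -c "
from h import *
st((.3896,.2608,.2))
snap('wrist','w21',(130,100,386,342),3)
snap('side','s21',(160,90,240,190),6)
"
```

```text
t 29.8 pos [ 0.6303 -0.0192  0.2186] yaw 90.1 zax [ 0.001 -0.    -1.   ] F [-0.3  0.3 -0.9] op 0.695 q6 -1.79
to (0.3896, 0.2608, 0.2) -> dcm [ 28.04 -24.02   1.83]
```

View pics/w21.png

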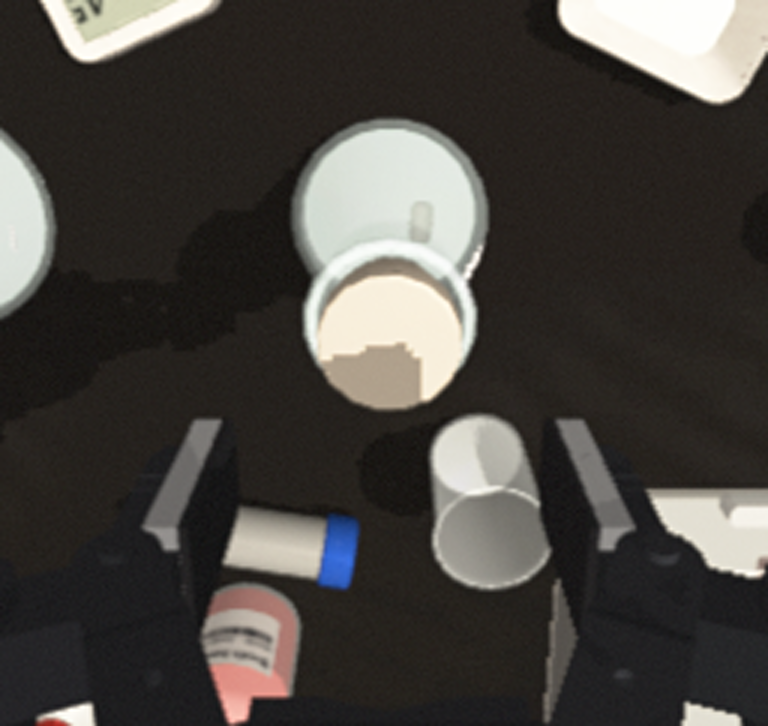

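View pics/s21.png

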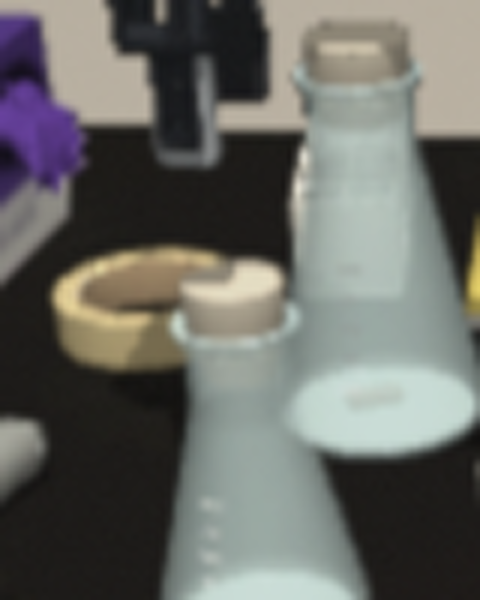

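stopper_medium is seated, at (237,300) in the side crop. Last is stopper_small, the 31 mm head at full-res (161,237). I'll travel high, over the yellow flask.

Request:
drive_tool:
  commands:
    - {"dx": 4,"dy": -3.4,"dz": 0,"turn": 0,"gripper": 0.45}
    - {"dx": 8,"dy": -7,"dz": 0,"turn": 0,"gripper": 0.45}
    - {"dx": 12,"dy": -10.5,"dz": 0,"turn": 0,"gripper": 0.45}
    - {"dx": 16,"dy": -14,"dz": 0,"turn": 0,"gripper": 0.45}
    - {"dx": 20,"dy": -17.5,"dz": 0,"turn": 0,"gripper": 0.45}
    - {"dx": 24,"dy": -21,"dz": 0,"turn": 0,"gripper": 0.45}
    - {"dx": 28,"dy": -24,"dz": 0,"turn": 0,"gripper": 0.45}
    - {"dx": 28,"dy": -24,"dz": 4,"turn": 0,"gripper": 0.45}
    - {"dx": 28,"dy": -24,"dz": 8,"turn": 0,"gripper": 0.45}
    - {"dx": 28,"dy": -24,"dz": 10,"turn": 0,"gripper": 0.45}
    - {"dx": 28,"dy": -24,"dz": 10,"turn": 0,"gripper": 0.45}

```text
time_s: 31.28
eef_pos: [0.3873, 0.2596, 0.1157]
eef_rot: [-0.001, 0.706, 0.708, -0.003]
wrist_force: [0.8, -0.5, -0.2]
opening: 0.548
```

```bash
python3 -c "
from h import *
st((.3896,.2608,.035))
snap('wrist','w22',(130,100,386,342),3);print((p('w22',(.3896,.2608,.04))-(130,100))*3)
"
```

```text
t 31.27 pos [0.3873 0.2596 0.1157] yaw 90.1 zax [-0.006 -0.002 -1.   ] F [ 0.8 -0.5 -0.2] op 0.548 q6 -1.24
to (0.3896, 0.2608, 0.035) -> dcm [0.13 0.28 8.07]
[395.96517414 337.21586165]
```

View pics/w22.png

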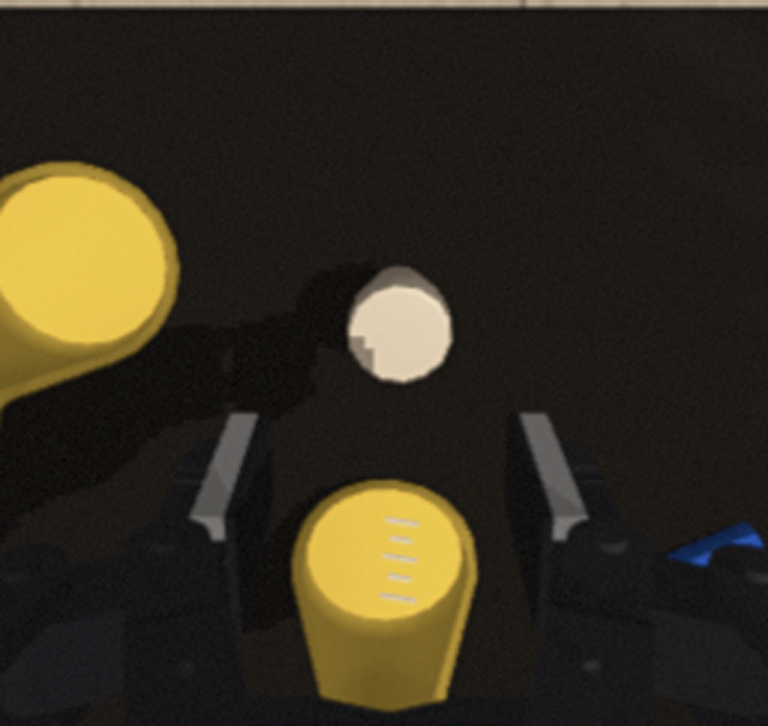

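Request:
drive_tool:
  commands:
    - {"dx": 0.1,"dy": -0.1,"dz": 3,"turn": 0,"gripper": 0.45}
    - {"dx": 0.1,"dy": -0.1,"dz": 5,"turn": 0,"gripper": 0.45}
    - {"dx": 0.1,"dy": -0.1,"dz": 7,"turn": 0,"gripper": 0.45}
    - {"dx": 0.1,"dy": -0.1,"dz": 8.2,"turn": 0,"gripper": 0.45}
    - {"dx": 0.1,"dy": -0.1,"dz": 8.2,"turn": 0,"gripper": 0.45}
    - {"dx": 0.1,"dy": -0.1,"dz": 8.2,"turn": 0,"gripper": 0.45}
    - {"dx": 0.1,"dy": -0.1,"dz": 8.2,"turn": 0,"gripper": 0.45}

```text
time_s: 32.2
eef_pos: [0.3892, 0.2617, 0.0371]
eef_rot: [0.0, 0.706, 0.708, 0.001]
wrist_force: [-0.3, 0.4, -0.0]
opening: 0.551
```

```bash
python3 -c "
from h import *
st((.3889,.2615,.036))
"
```

```text
t 32.2 pos [0.3892 0.2617 0.0371] yaw 90.11 zax [ 0.002  0.001 -1.   ] F [-0.3  0.4 -0. ] op 0.551 q6 -1.23
to (0.3889, 0.2615, 0.036) -> dcm [-0.02 -0.03  0.11]
```

Request:
drive_tool:
  commands:
    - {"dx": 0,"dy": 0,"dz": 0.1,"turn": 0,"gripper": 1}
    - {"dx": 0,"dy": 0,"dz": 0.1,"turn": 0,"gripper": 1}
    - {"dx": 0,"dy": 0,"dz": 0.1,"turn": 0,"gripper": 1}
    - {"dx": 0,"dy": 0,"dz": 0.1,"turn": 0,"gripper": 1}

```text
time_s: 32.7
eef_pos: [0.3892, 0.2616, 0.0361]
eef_rot: [0.0, 0.706, 0.708, 0.001]
wrist_force: [-1.6, 0.3, 5.0]
opening: 0.319
```

Request:
drive_tool:
  commands:
    - {"dx": 0,"dy": 0,"dz": -3,"turn": 0,"gripper": 1}
    - {"dx": 0,"dy": 0,"dz": -8,"turn": 0,"gripper": 1}
    - {"dx": 0,"dy": 0,"dz": -13,"turn": 0,"gripper": 1}
    - {"dx": 0,"dy": 0,"dz": -17,"turn": 0,"gripper": 1}
    - {"dx": 0,"dy": 0,"dz": -17,"turn": 0,"gripper": 1}
    - {"dx": 0,"dy": 0,"dz": -17,"turn": 0,"gripper": 1}

```text
time_s: 33.45
eef_pos: [0.388, 0.2612, 0.2046]
eef_rot: [-0.0, 0.706, 0.708, -0.0]
wrist_force: [-1.1, -0.5, -0.1]
opening: 0.321
```

```bash
python3 -c "
from h import *
st((.618,.214,.18))
snap('wrist','w23',(130,100,386,342),3)
"
```

```text
t 33.45 pos [0.388  0.2612 0.2046] yaw 90.1 zax [-0.001 -0.    -1.   ] F [-1.1 -0.5 -0.1] op 0.321 q6 -1.23
to (0.618, 0.214, 0.18) -> dcm [-4.76 23.    2.44]
```

View pics/w23.png

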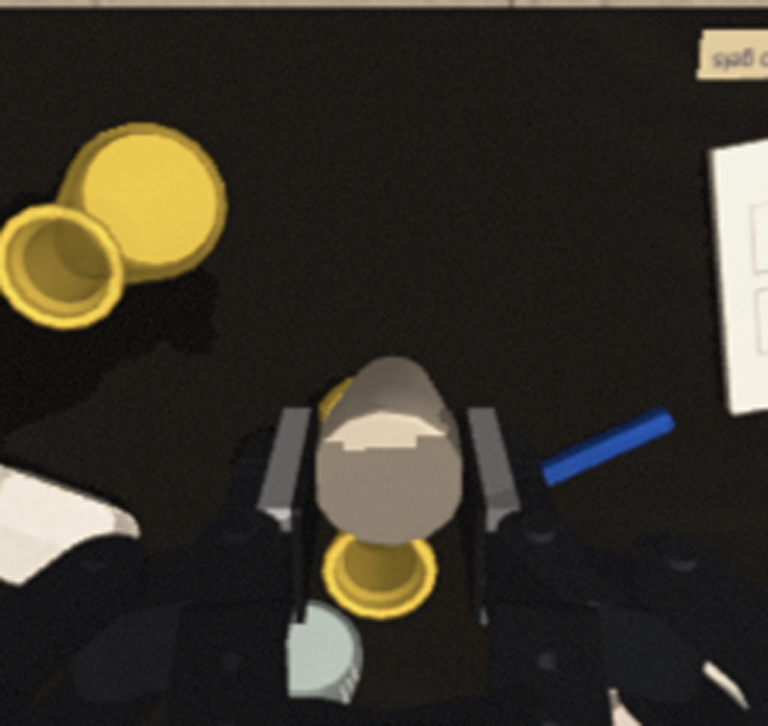

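Request:
drive_tool:
  commands:
    - {"dx": -1,"dy": 5,"dz": 0,"turn": 0,"gripper": 1}
    - {"dx": -2,"dy": 10,"dz": 0,"turn": 0,"gripper": 1}
    - {"dx": -3,"dy": 15,"dz": 0,"turn": 0,"gripper": 1}
    - {"dx": -4,"dy": 20,"dz": 0,"turn": 0,"gripper": 1}
    - {"dx": -4.8,"dy": 22.9,"dz": 0,"turn": 0,"gripper": 1}
    - {"dx": -4.8,"dy": 22.9,"dz": 1,"turn": 0,"gripper": 1}
    - {"dx": -4.8,"dy": 22.9,"dz": 2.4,"turn": 0,"gripper": 1}
    - {"dx": -4.8,"dy": 22.9,"dz": 2.4,"turn": 0,"gripper": 1}
    - {"dx": -4.8,"dy": 22.9,"dz": 2.4,"turn": 0,"gripper": 1}

```text
time_s: 34.62
eef_pos: [0.6168, 0.2143, 0.1812]
eef_rot: [-0.0, 0.706, 0.708, -0.0]
wrist_force: [-1.1, 0.5, -0.4]
opening: 0.322
```

```bash
python3 -c "
from h import *
st((.618,.214,.128))
snap('wrist','w24',(130,100,386,342),3)
snap('side','s24',(130,160,230,260),6)
fit('w24','s24',(130,160),(.6188,.2127,.103),.020,.015,.009,.0361)
"
```

```text
t 34.62 pos [0.6168 0.2143 0.1812] yaw 90.15 zax [-0. -0. -1.] F [-1.1  0.5 -0.4] op 0.322 q6 -1.42
to (0.618, 0.214, 0.128) -> dcm [-0.03  0.12  5.32]
w24 rim [316. 265.] [455. 394.]
w24 top [313. 417.] [472. 556.]
w24 bot [353. 359.] [430. 428.]
s24 rim [167. 278.] [301. 352.]
s24 top [142.  52.] [249. 102.]
s24 bot [185. 181.] [247. 213.]
```

View pics/w24.png

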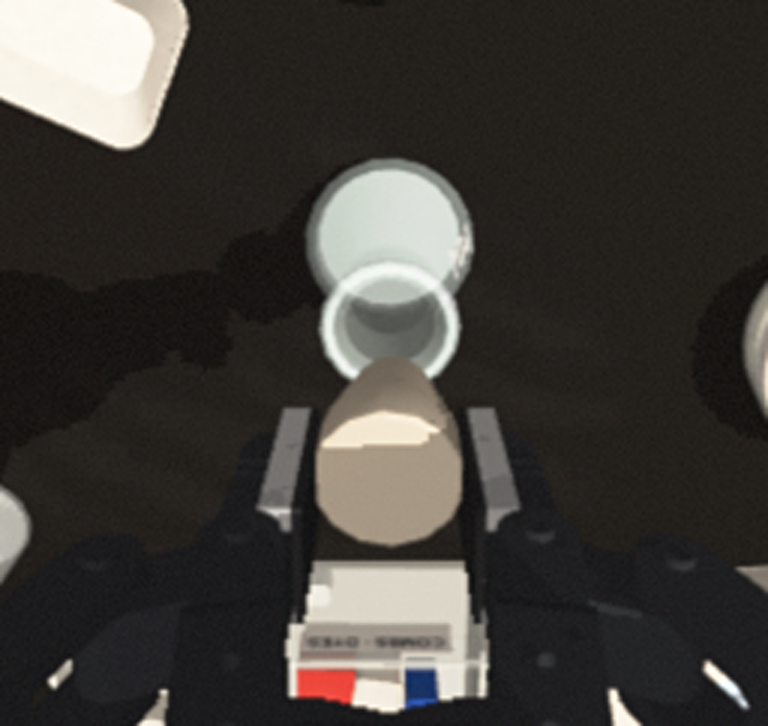

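View pics/s24.png

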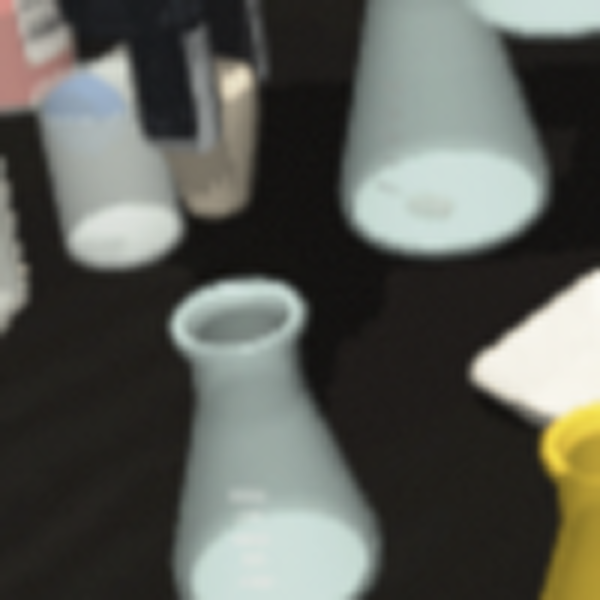

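Request:
drive_tool:
  commands:
    - {"dx": 0,"dy": 0.1,"dz": 1.5,"turn": 0,"gripper": 1}
    - {"dx": 0,"dy": 0.1,"dz": 3,"turn": 0,"gripper": 1}
    - {"dx": 0,"dy": 0.1,"dz": 4,"turn": 0,"gripper": 1}
    - {"dx": 0,"dy": 0.1,"dz": 4.5,"turn": 0,"gripper": 1}
    - {"dx": 0,"dy": 0.1,"dz": 5,"turn": 0,"gripper": 1}
    - {"dx": 0,"dy": 0.1,"dz": 5.3,"turn": 0,"gripper": 1}
    - {"dx": 0,"dy": 0.1,"dz": 5.3,"turn": 0,"gripper": 1}
    - {"dx": 0,"dy": 0.1,"dz": 5.3,"turn": 0,"gripper": 1}

```text
time_s: 35.72
eef_pos: [0.6188, 0.2139, 0.1287]
eef_rot: [0.0, 0.706, 0.708, 0.0]
wrist_force: [-0.0, 1.0, 0.1]
opening: 0.319
```

```bash
python3 -c "
from h import *
st()
snap('wrist','w25',(130,100,386,342),3)
snap('side','s25',(130,160,230,260),6)
"
```

```text
t 35.73 pos [0.6188 0.2139 0.1287] yaw 90.1 zax [ 0.001  0.    -1.   ] F [-0.   1.   0.1] op 0.319 q6 -1.42
```

View pics/w25.png

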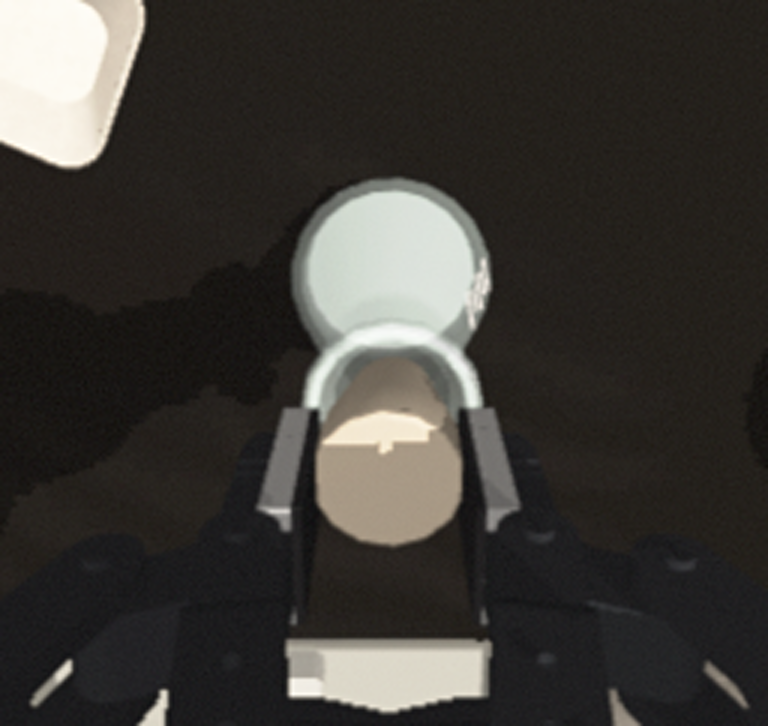

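View pics/s25.png

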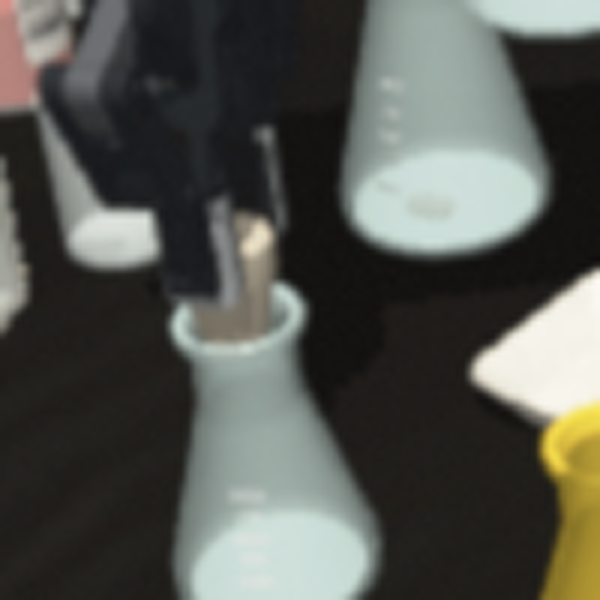

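Request:
drive_tool:
  commands:
    - {"dx": 0.1,"dy": -0.1,"dz": 0.3,"turn": 0,"gripper": 1}
    - {"dx": 0.1,"dy": -0.1,"dz": 0.6,"turn": 0,"gripper": 1}
    - {"dx": 0.1,"dy": -0.1,"dz": 0.9,"turn": 0,"gripper": 1}
    - {"dx": 0.1,"dy": -0.1,"dz": 1.1,"turn": 0,"gripper": 1}
    - {"dx": 0.1,"dy": -0.1,"dz": 1.1,"turn": 0,"gripper": 1}

```text
time_s: 36.45
eef_pos: [0.6176, 0.2147, 0.1172]
eef_rot: [0.0, 0.707, 0.708, -0.0]
wrist_force: [-0.1, -0.1, 0.5]
opening: 0.32
```

Request:
drive_tool:
  commands:
    - {"dx": 0,"dy": 0,"dz": 0.1,"turn": 0,"gripper": 1}
    - {"dx": 0,"dy": 0,"dz": 0.2,"turn": 0,"gripper": 1}
    - {"dx": 0,"dy": 0,"dz": 0.2,"turn": 0,"gripper": 1}

```text
time_s: 36.83
eef_pos: [0.6185, 0.2148, 0.1169]
eef_rot: [0.001, 0.707, 0.708, 0.001]
wrist_force: [-1.5, -1.2, 6.9]
opening: 0.322
```

Request:
drive_tool:
  commands:
    - {"dx": 0,"dy": 0,"dz": 0.1,"turn": 0,"gripper": 1}
    - {"dx": 0,"dy": 0,"dz": 0.2,"turn": 0,"gripper": 1}
    - {"dx": 0,"dy": 0,"dz": 0.2,"turn": 0,"gripper": 1}
    - {"dx": 0,"dy": 0,"dz": -0.1,"turn": 0,"gripper": 1}
    - {"dx": 0,"dy": 0,"dz": -0.2,"turn": 0,"gripper": 0.55}
    - {"dx": 0,"dy": 0,"dz": -0.2,"turn": 0,"gripper": 0.5}
    - {"dx": 0,"dy": 0,"dz": -0.2,"turn": 0,"gripper": 0.45}
    - {"dx": 0,"dy": 0,"dz": -0.2,"turn": 0,"gripper": 0.45}
    - {"dx": 0,"dy": 0,"dz": -3,"turn": 0,"gripper": 0.4}
    - {"dx": 0,"dy": 0,"dz": -7,"turn": 0,"gripper": 0.4}
    - {"dx": 0,"dy": 0,"dz": -12,"turn": 0,"gripper": 0.4}
    - {"dx": 0,"dy": -5,"dz": -14,"turn": 0,"gripper": 0.4}
    - {"dx": 0,"dy": -8,"dz": -14,"turn": 0,"gripper": 0.4}
    - {"dx": 0,"dy": -8,"dz": -14,"turn": 0,"gripper": 0.4}
    - {"dx": 0,"dy": -8,"dz": -14,"turn": 0,"gripper": 0.4}

```text
time_s: 38.7
eef_pos: [0.5382, 0.2146, 0.2554]
eef_rot: [0.0, 0.707, 0.708, 0.0]
wrist_force: [1.0, -1.1, 0.2]
opening: 0.596
```

```bash
python3 -c "
from h import *
st()
snap('side','s26',(130,70,290,270),3)
snap('top','p26',(150,110,370,200),3)
"
```

```text
t 38.7 pos [0.5382 0.2146 0.2554] yaw 90.1 zax [ 0.001 -0.    -1.   ] F [ 1.  -1.1  0.2] op 0.596 q6 -1.4
```

View pics/s26.png

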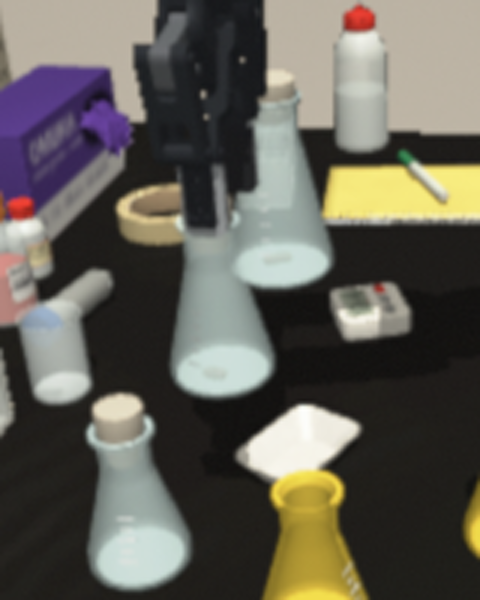

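View pics/p26.png

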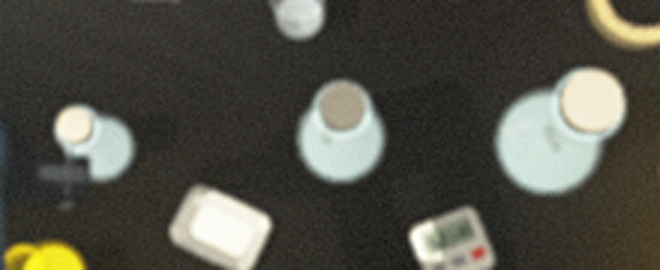

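```bash
python3 -c "
from h import *
q=lambda x,y:(150+(x+.5)/3-.5,110+(y+.5)/3-.5)
for n,(x,y),z,b in [('s',(75,125),.121,(101,148)),('m',(343,105),.156,(341,140)),('l',(592,99),.191,(549,141))]:
    print(n,'head',w('p26',*q(x,y),z).round(4),'base',w('p26',*q(*b),.004).round(4))
crop('s26','s26c',(150,185,200,235),10)
"
```

```text
s head [0.6164 0.212  0.121 ] base [0.6171 0.2142 0.004 ]
m head [ 0.6312 -0.0216  0.156 ] base [ 0.6299 -0.021   0.004 ]
l head [ 0.6325 -0.2227  0.191 ] base [ 0.6331 -0.2249  0.004 ]
```

View pics/s26c.png

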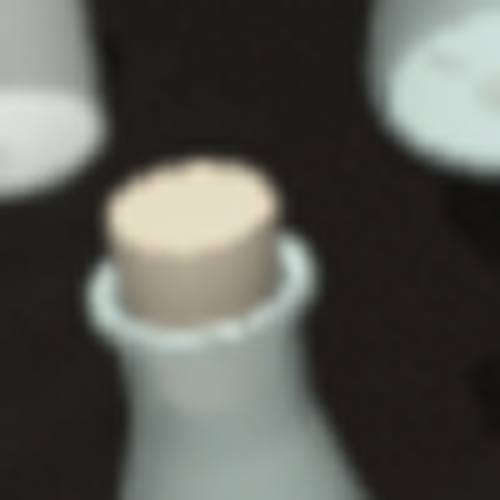

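All three stoppers are centred, straight and seated, and the gripper is clear. Handing in.

```bash
python3 -c "
from h import *
print(ctrl.hand_in()); st()"
```

```text
the job is handed in; nothing more can be done
None
the job is handed in; nothing more can be done
```

The job is done and handed in at about 39 s of the 136 s allowed. I dropped the long bar into the large flask and the short bar into the medium one. Then I seated each stopper narrow end down with a light push, reaching 7–13 N at the wrist, and let go.

**Last checks:**
- **Depth:** by arm height, each stopper is about 24 mm below the rim.
- **Centring:** in the last top view, each stopper head is within about 2.5 mm of its flask's base centre, which is about the camera's accuracy. The heads look straight; I judged tilt by eye.
- **Flasks:** all three are upright and within about 2 mm of where they started.
- **Bars:** both are visible on their flask floors.
- **Clearance:** the gripper is open and clear of everything, and the yellow look-alikes were not touched.

**Disagreement:** the wrist and side cameras differed from the top view by 1–1.6 mm on the flask positions. I corrected for that during insertion. In the final side view the gripper hid the medium stopper, but an earlier side view and the final top view showed it seated.

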